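Pull a glass bead off its mandrel in the locking pliers

ROBOT

A 6-joint arm with a two-finger parallel gripper is mounted at the origin on the work surface. World frame = base frame: x ahead of the robot, y to its left, z up, the work surface at z = 0. Lengths are in mm, angles in degrees, forces in N, time in s.
With the tool pointing down it reaches from about 400 to 825 mm from the base axis. Payload 7 kg.
Tool frame: the origin (TCP) lies midway between the tips of the shut fingers; the grasp point (between the pads) lies 19 mm behind it; z points along the fingers, y is the direction in which the jaws open and shut (so a half turn about z gives the same grasp; the last joint's range is limited). The gripper opens to 88 mm and grips with 3 to 60 N. Pads are 19 mm wide; open, the fingers measure 130 mm over their backs; the gripper's body (78 mm by 193 mm) begins 47 mm behind the grasp point.
Start: joints at [-59.124, 20.546, 0.682, 0, -70.136, -16.507], TCP at [167.495, -653.866, 195.661] pointing down, gripper open.
Joint ranges: [-176.03, 176.03], [-82.01, 121.73], [-58.28, 71.71], [-173.87, 95.51], [-174.79, -0.11], [-173.66, 173.66]. Speed limits (degrees/s): [136.94, 136.94, 172.46, 180, 180, 180].

INTERFACE

Orientations are given as a 3x3 rotation matrix whose columns are the frame's x, y, z axes.
In Python, from bench import status, optics, order, nets gives the robot as it stands. The module is installed in compiled form; this text tells all that it offers.
- The arm moves only by the tool step_arm, never from a script. Its arguments are lists of equal length, an entry for each row: "dp": the shift along the world's x, y, z in mm, a list of three; "twist": the turn about the world's z in rad; "fingers": the opening, from -1 (shut) to 1 (fully open). In form: {"dp": [[dx, dy, dz], ...], "twist": [twist, ...], "fingers": [fingers, ...]}. A call has 1 to 10 rows; each row is the pose to reach, as a shift and turn from the pose commanded when the call began; what a row does not reach only later rows make up. A row lasts 1/10 s, in which the tool goes at most 50 mm and 8.59 degrees, less where a joint would pass 70% of its speed; a pose out of reach is approached as far as the arm can. A call with a gripper value outside its range is refused whole. The fingers move at their own pace and stop on an object; the grip force is fixed at half the most. Time passes only in rows, so rows that repeat a pose let the fingers close. It gives the time, the measured TCP pose, the force and the opening at its end, in the units of the state.
- status.state(): the state, without advancing time (a new reading comes with each control period).
- optics.grab_frame(name): name is "scene" or "side" or "wrist"; returns (picture, depth): 384x512x3 uint8, blue, green, red; 384x512 float32, mm along the optical axis (not along the pixel's ray), 0 where there is no reading.
- optics.get_calibration(name): a dict with "camera_matrix" (3x3 intrinsics, pixels), "k1" (the pictures are not rectified: a ray, as slopes to the right and down, at radius r is drawn at 1 + k1 r^2 times it, then the intrinsics apply), "camera_from_world" (4x4, takes a point from world to camera coordinates); the wrist camera has in their place "tool_from_camera" (4x4, takes a point from camera to tool coordinates, whose origin is the TCP and whose axes are the flange's). Camera axes: x right, y down, z forward; pixel columns grow to the right and rows downward; lengths in mm; the calibration is good to about 2 mm. A picture is of the moment at which its call begins: read the wrist's pose just before it. get_calibration takes no time and is no camera call.
- order.hand_in(): hands the job in, once; it reports no verdict.
Trained networks look in the newest picture that a camera, given by its name, has taken for a name from the list of things; names that differ only in an ending like _2 or _b are one class to them, and where a whole thing is asked for, a point or a joint stands for the part that bears it (a point fixed in the world has none). Each returns a list of dicts, best first, with "score" (0 to 1); they miss things now and then, are a little off and sometimes report something else, mostly with a low value. They report only what shows in the picture. A call takes as long as a camera call.
- nets.look_for(camera, name): "position" ([x, y, z] in mm, in world coordinates, good to about 4 mm: the middle of the surface that is visible of it).
The state is a dict: "t": time; "qpos": joint angles; "dq": joint speeds; "joint_efforts": joint torques, N m; "eef_pos": TCP position; "ee_rot": TCP orientation; "wrist_force": force on the tool from outside, world axes, zero at the start; "ft_torque": the same for the moment, N m; "finger_gap": opening from 0.0 (shut) to 1.0 (fully open).
Only numpy, scipy, OpenCV 4.12 (cv2) and the standard library are available. Lean on these libraries where they do the work, as an engineer would, in place of code of your own. Each camera call takes 0.05 s, during which the arm holds its last target.

TASK

Get the annealed glass bead off its steel mandrel: squeeze the handles of the bench-mounted locking pliers until they snap over centre and hold the mandrel, draw the stuck bead straight up off the mandrel and set it down gently in the bead tray, then pull the release lever so that the pliers spring fully open. Squeeze the glass and the pliers no harder than needed (a finger may press 50 N at most), leave the mandrel standing in its socket, and leave everything else on the bench where it is.

Things in the scene. Friction and masses are not known exactly. Their poses are not given: they have to be found in the camera images.
- pliers_stand: Steel base plate (66 x 205 x 10 mm, bolted down) carrying steel locking pliers that lie level, 250 mm long, metal from z 53 to 71 mm. Origin: on the bench under the mandrel socket; z up. From the jaws (at the origin) the pliers run along -y to the tail. +x side: fixed handle, ending in the knurled adjusting knob (y -168 to -188 mm, x 8 to 24 mm). -x side: the moving handle.
- moving_jaw: The pivoted jaw of the pliers, on the stand's -x side of the mandrel; it carries the moving handle, the toggle link and the release lever. Origin: its pivot, 48 mm from the mandrel. Open, the jaws gape about 9 mm; a spring holds them open.
- squeeze_handle (a joint): Angle (rad) of the moving handle against its jaw: 0 = fully open, about 0.44 = locked on the mandrel. Squeezed at the grip points it takes about 4 N at first; the jaws bite at about 0.12, then it rises to some 10 to 16 N (the screw's setting varies) and falls again until about 0.38, where it snaps over centre onto a hard stop (about 0.44) and stays.
- release_lever (a joint): Angle (rad) of the release lever in the moving handle: 0 = rest (sprung), 0.34 = bottomed in the handle. Pulling its tail in the stand's -x direction (away from the fixed handle, towards the moving one) about 15 to 30 mm with 2 to 4 N breaks the locked toggle; handle and lever then spring open towards -x.
- moving_grip (a point): Point on the outer face of the moving handle, mid height (z 62 mm), 105 mm from the mandrel: press here to squeeze. Open: x about -43 mm in the stand's frame, locked: about -21 mm. Handle 18 mm tall, 9 mm thick; nothing but the bench and the low base plate under it.
- fixed_grip (a point): Opposite point on the outer face of the fixed handle, mid height (z 62 mm), 105 mm from the mandrel, x = +22 mm in the stand's frame; it does not move. Over the outer faces here the handles measure 65 mm open and about 43 mm locked. The base plate (top at z 10 mm) reaches 23 mm outward under it.
- lever_tail (a point): Point on the inner face (towards the fixed handle) of the release lever's free tail, mid height (z 62 mm), 210 mm from the mandrel. The tail is 8 mm thick, about 14 mm tall, runs about along the stand's y and ends 14 mm farther out. Inside it is free room: the knob ends 22 mm short of this point. Bench below.
- jaw_mid (a point): Centre of the gap of the locked jaws: on the mandrel's axis, 62 mm above the bench. Stand's axes.
- mandrel: Straight steel rod, 6 mm across, 175 mm long, 45 g, standing loose in its socket (hole 7 mm, rim 40 mm above the bench) between the jaws. Origin: centre of its foot, 10 mm above the bench; z up along it. The white coat near its top is bead release.
- bead: Square block bead of green glass with white bands, 24 x 24 mm, 30 mm tall, 40 g, hole along its height, stuck on the mandrel 122 to 134 mm above the mandrel's foot. Origin: centre of its underside; z up. It slides off upward with about 7 to 14 N at first, easing on the way. Its lower edge must pass the rod's top end, 175 mm above the foot.
- bead_tray: Low open steel tray, 130 x 105 mm outside, 20 mm high, 2 mm sheet, loose, to the left or right of the pliers, holding one ring bead in the corner at its +x, +y end. Origin: centre of its underside; x along the 130 mm side.
- plaster_mould: White plaster mould block, 105 x 100 x 32 mm, hollow like a shallow dish; a bystander on the bench, on the other side of the pliers from the tray. Origin: centre of its underside.
- ring_bead: Finished ring bead of amber glass, 22 mm across, 9 mm high, lying in a corner of the bead tray. Origin: centre of its underside.
- drip_bottle: White squeeze bottle, 48 mm across, 115 mm high; a bystander. Origin: centre of its underside.
- marver_paddle: Flat dark marver paddle, blade 85 x 60 mm, wooden handle 105 mm long; lies on the bench; a bystander. Origin: on the bench under the blade's centre.
- kiln_props: White refractory bars, 120 x 30 mm and 38 mm high; a bystander. Origin: centre of the underside.
- round_file: Round file 220 mm long with a wooden handle, lying on the bench; a bystander. Origin: on the bench where blade and handle meet.

How it is judged (in metres and radians):
On the way, in this order (a step that is already met when the one before it is completed fails the run):
1. the pliers are locked over centre on the mandrel (value of joint squeeze_handle above 0.41 rad and contact force between moving_jaw and mandrel above 10 N), for 0.3 s.
2. the bead is drawn off over the mandrel's top while the pliers hold the mandrel in its socket (all of step 1 and z of bead in the frame of mandrel above 0.175 m and z of mandrel in the frame of pliers_stand below 0.018 m), for 0.1 s.
3. the bead lies let go in the bead tray, the pliers still locked (all of step 1 and x of bead in the frame of bead_tray between -0.065 and 0.065 m and y of bead in the frame of bead_tray between -0.053 and 0.053 m and z of bead in the frame of bead_tray between -0.002 and 0.03 m and contact force between bead and bead_tray above 0.1 N and linear speed of bead below 0.03 m/s and contact force between the fingers and bead below 0.1 N), for 0.2 s.
4. the release lever is pulled on the locked pliers (value of joint release_lever above 0.1 rad and value of joint squeeze_handle above 0.37 rad), for 0.02 s.
At the end, for the whole second after the job is handed in: Pliers sprung fully open (handle within 0.05 rad of open) and not gripping; the mandrel stands in its socket (foot within 8 mm, raised under 8 mm, lean under 0.15 rad); the bead rests on the tray's floor between its walls, the ring bead in there too; tray within 40 mm of its start (value of joint squeeze_handle below 0.05 rad and contact force between moving_jaw and mandrel below 3 N and z of mandrel in the frame of pliers_stand below 0.018 m and horizontal distance between mandrel and jaw_mid below 0.008 m and angle between mandrel's own z axis and vertical below 0.15 rad and x of bead in the frame of bead_tray between -0.065 and 0.065 m and y of bead in the frame of bead_tray between -0.053 and 0.053 m and z of bead in the frame of bead_tray between -0.002 and 0.03 m and contact force between bead and bead_tray above 0.1 N and linear speed of bead below 0.03 m/s and horizontal distance between ring_bead and bead_tray below 0.08 m and height (world z) of ring_bead below 0.02 m and distance of bead_tray from where it was at the start of the episode below 0.04 m); the robot touches nothing.
It fails at once if the bead, the moving handle or the release lever is squeezed or pushed with more than 50 N by a finger (100 N for the two fingers on the bead together) (contact force between the fingers and bead above 100 N or contact force between the fingers and moving_jaw above 50 N).
It fails at once if the bead is dropped (falls more than about 15 mm out of the grip) (contact force between the fingers and bead below 0.05 N and linear speed of bead above 0.55 m/s).
It fails at once if the bead is pressed into the tray with more than 50 N (contact force between bead and bead_tray above 50 N).
It fails at once if the mandrel is dragged up more than 15 mm (z of mandrel in the frame of pliers_stand above 0.025 m).
It fails at once if something else on the bench is pushed more than 25 mm (distance of any of drip_bottle, marver_paddle, round_file from where it was at the start of the episode above 0.025 m).
It also fails if it takes over 64 s, if anything falls off the work surface, if the arm or the gripper's body presses on something with over 40 N, if the wrist force passes 120 N, or if a joint passes its speed limit or range.

## Working session

There is one attempt and no reset: what is moved stays moved. The work goes in short steps, Python scripts to look and compute and a tool call to move; the robot and the scene stay as the last step left them, time stands still between calls to the robot, and variables do not carry over. Pictures are saved under pics/ and viewed, and the job is handed in when it is done.

Besides the shell and the picture viewer there is one more tool, called after "Request:" in YAML: its name, and indented under it one key for each argument. step_arm: Moves the arm, as the interface text tells. Its arguments: {"type":"object","properties":{"dp":{"type":"array"},"twist":{"type":"array"},"fingers":{"type":"array"}},"required":["dp","twist","fingers"]}

```bash
mkdir -p pics; cat > h.py <<'E'
import numpy as np, cv2
from bench import status, optics, order, nets
def grab(n,tag):
    s=status.state(); im,d=optics.grab_frame(n); im=np.array(im); cv2.imwrite(f'pics/{tag}.png',im); return s,im,np.array(d)
def cam(n,s=None):
    c=optics.get_calibration(n); K=np.array(c['camera_matrix']);k=c['k1']
    if 'camera_from_world' in c: W=np.linalg.inv(np.array(c['camera_from_world']))
    else:
        T=np.eye(4);T[:3,:3]=np.array(s['ee_rot']);T[:3,3]=s['eef_pos'];W=T@np.array(c['tool_from_camera'])
    return K,k,W
def rays(n,uv,s=None):
    K,k,W=cam(n,s); uv=np.atleast_2d(uv).astype(float)
    p=np.stack([(uv[:,0]-K[0,2])/K[0,0],(uv[:,1]-K[1,2])/K[1,1]],1); q=p.copy()
    for _ in range(20): q=p/(1+k*(q**2).sum(1,keepdims=True))
    return np.c_[q,np.ones(len(q))],W
def px(n,uv,d,s=None):
    r,W=rays(n,uv,s); uv=np.atleast_2d(uv).astype(int)
    P=r*d[uv[:,1],uv[:,0]][:,None]; return P@W[:3,:3].T+W[:3,3]
def atz(n,uv,z,s=None):
    r,W=rays(n,uv,s); D=r@W[:3,:3].T; t=(z-W[2,3])/D[:,2]; return W[:3,3]+D*t[:,None]
def proj(n,P,s=None):
    K,k,W=cam(n,s); Q=(np.atleast_2d(P)-W[:3,3])@W[:3,:3]; q=Q[:,:2]/Q[:,2:]; q=q*(1+k*(q**2).sum(1,keepdims=True))
    return q*[K[0,0],K[1,1]]+[K[0,2],K[1,2]]
def cloud(n,d,s=None):
    v,u=np.mgrid[0:384,0:512]; uv=np.c_[u.ravel(),v.ravel()]; P=px(n,uv,d,s); P[d.ravel()==0]=np.nan; return P.reshape(384,512,3)
E
python3 - <<'E'
from h import *
s=status.state(); print(s)
for n in ['scene','side','wrist']:
    s,im,d=grab(n,n+'0')
    np.save(f'pics/{n}0.npy',d)
    for t in (['bead','mandrel','pliers_stand','moving_jaw','bead_tray','moving_grip','lever_tail','fixed_grip'] if n!='wrist' else ['bead']):
        r=nets.look_for(n,t); print(n,t,[(np.round(x['position']),round(x['score'],2)) for x in r[:2]])
print(status.state()['t'])
E
```

```text
{'t': 0.0, 'qpos': array([-5.91246984e+01,  2.05910422e+01,  6.33299432e-01, -2.03917876e-02,
       -7.01352588e+01, -1.65059259e+01]), 'dq': array([-0.00185362, -0.07644405, -0.04891349, -0.03234036, -0.14023508,
        0.04224479]), 'joint_efforts': array([ 1.90600549e-03, -5.82723534e+01,  2.93068510e+01,  6.99744433e+00,
        7.15629256e-03, -2.54959814e-04]), 'eef_pos': array([ 167.34102038, -653.36775318,  194.72270354]), 'ee_rot': array([[-9.68745981e-01, -2.48054281e-01, -5.45669845e-04],
       [-2.48054841e-01,  9.68744727e-01,  1.56491116e-03],
       [ 1.40431873e-04,  1.65135744e-03, -9.99998627e-01]]), 'wrist_force': array([-0.33355993, -0.26172321,  0.39653659]), 'ft_torque': array([ 0.00270478,  0.01039822, -0.03156406]), 'finger_gap': 0.998182692998171}
scene bead [(array([583.,  46., 158.]), 0.47)]
scene mandrel []
scene pliers_stand [(array([602., -23.,  28.]), 0.79), (array([744., 301.,  11.]), 0.48)]
scene moving_jaw [(array([569., -64.,  72.]), 0.71)]
scene bead_tray [(array([571., -85.,  70.]), 0.68), (array([ 520., -344.,    3.]), 0.67)]
scene moving_grip [(array([571., -87.,  69.]), 0.48)]
scene lever_tail [(array([ 570., -132.,   68.]), 0.66)]
scene fixed_grip [(array([607., -20.,  30.]), 0.84), (array([566., -79.,  68.]), 0.46)]
side bead [(array([580.,  47., 166.]), 0.55), (array([745., 301.,  15.]), 0.37)]
side mandrel [(array([580.,  38.,  98.]), 0.55)]
side pliers_stand [(array([603., -14.,  40.]), 0.64)]
side moving_jaw [(array([568., -76.,  71.]), 0.8)]
side bead_tray [(array([ 521., -342.,    3.]), 0.79), (array([ 559., -108.,   66.]), 0.22)]
side moving_grip [(array([ 559., -107.,   65.]), 0.79), (array([ 563., -144.,   67.]), 0.27)]
side lever_tail [(array([ 566., -144.,   68.]), 0.37)]
side fixed_grip [(array([605., -12.,  42.]), 0.6)]
wrist bead []
1.0
```

View pics/scene0.png

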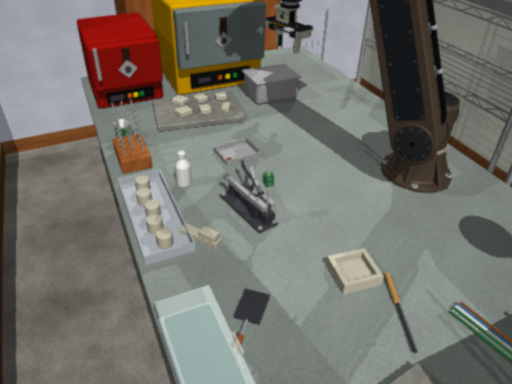

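View pics/side0.png

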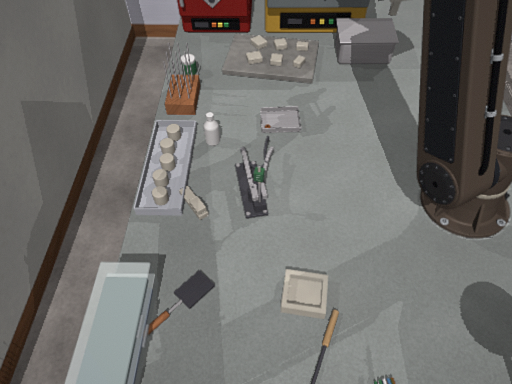

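```bash
python3 - <<'E'
from h import *
for n in ['scene','side']:
    d=np.load(f'pics/{n}0.npy'); C=cloud(n,d); im=cv2.imread(f'pics/{n}0.png')
    print(n,cam(n)[2].round(2))
    # top-down orthographic map: 1px = 1mm over x 380..780,y -420..150
    M=np.zeros((570,420,3),np.uint8); Z=np.full((570,420),-99.)
    P=C.reshape(-1,3); c=im.reshape(-1,3)
    ok=~np.isnan(P[:,0]); 
    for p,k in zip(P[ok],c[ok]):
        i,j=int(150-p[1]),int(p[0]-380)
        if 0<=i<570 and 0<=j<420 and p[2]>Z[i,j]: Z[i,j]=p[2];M[i,j]=k
    cv2.imwrite(f'pics/top_{n}.png',M)
E
```

```text
scene [[-9.1000e-01  2.4000e-01 -3.4000e-01  9.9930e+02]
 [ 4.1000e-01  5.6000e-01 -7.2000e-01  8.5059e+02]
 [ 2.0000e-02 -7.9000e-01 -6.1000e-01  8.1596e+02]
 [ 0.0000e+00  0.0000e+00  0.0000e+00  1.0000e+00]]
side [[-1.00000e+00 -2.00000e-02  4.00000e-02  5.54020e+02]
 [-4.00000e-02  7.80000e-01 -6.20000e-01  7.61850e+02]
 [-2.00000e-02 -6.20000e-01 -7.80000e-01  1.00914e+03]
 [ 0.00000e+00  0.00000e+00  0.00000e+00  1.00000e+00]]
```

```bash
python3 - <<'E'
from h import *
print({k:np.round(v,3) for k,v in optics.get_calibration('wrist').items()})
a=cv2.imread('pics/scene0.png')[60:240,160:300];b=cv2.imread('pics/side0.png')[95:225,215:315]
cv2.imwrite('pics/crop.png',np.hstack([cv2.resize(a,(400,514)),cv2.resize(b,(395,514))]))
E
```

```text
{'camera_matrix': array([[297.887,   0.   , 253.325],
       [  0.   , 297.887, 192.024],
       [  0.   ,   0.   ,   1.   ]]), 'k1': np.float64(0.022), 'tool_from_camera': array([[-1.00000e-03, -9.61000e-01, -2.77000e-01,  7.53500e+01],
       [ 1.00000e+00, -1.00000e-03, -0.00000e+00, -3.21000e-01],
       [ 0.00000e+00, -2.77000e-01,  9.61000e-01, -1.90693e+02],
       [ 0.00000e+00,  0.00000e+00,  0.00000e+00,  1.00000e+00]])}
```

View pics/crop.png

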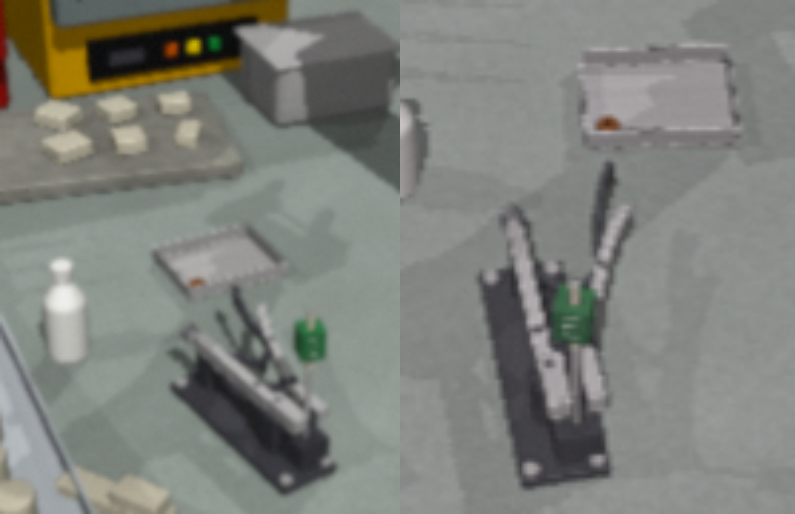

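View pics/wrist0.png

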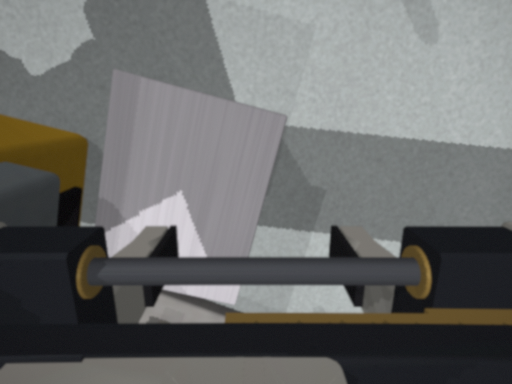

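Request:
step_arm:
  dp:
    - [0,0,40]
    - [40,45,80]
    - [80,85,80]
    - [110,125,80]
    - [140,165,80]
    - [170,205,80]
    - [200,245,80]
    - [230,290,80]
    - [260,330,80]
    - [290,370,80]
  twist: [0.14,0.28,0.42,0.56,0.7,0.84,0.98,1.12,1.26,1.4]
  fingers: [1,1,1,1,1,1,1,1,1,1]

```text
t: 2.0
eef_pos: [440.6, -305.9, 276.2]
ee_rot: [[0.086, -0.996, 0.001], [-0.996, -0.086, -0.0], [0.0, -0.001, -1.0]]
wrist_force: [1.1, -0.9, 0.4]
finger_gap: 1.002
```

Request:
step_arm:
  dp:
    - [25,40,0]
    - [50,80,0]
    - [75,120,0]
    - [100,160,0]
    - [122,200,0]
    - [122,235,0]
    - [122,255,0]
    - [122,255,0]
  twist: [0.06,0.06,0.06,0.06,0.06,0.06,0.06,0.06]
  fingers: [1,1,1,1,1,1,1,1]

```text
t: 2.8
eef_pos: [562.0, -50.4, 275.6]
ee_rot: [[0.143, -0.99, 0.0], [-0.99, -0.143, 0.0], [-0.0, -0.0, -1.0]]
wrist_force: [-0.1, -0.4, -0.4]
finger_gap: 0.998
```

```bash
python3 - <<'E'
from h import *
s,im,d=grab('wrist','w1'); np.save('pics/w1.npy',d); np.savez('pics/w1s.npz',ee_rot=s['ee_rot'],eef_pos=s['eef_pos'])
print(s['t'],s['eef_pos'],s['ee_rot'].round(3),s['qpos'].round(1))
for t in ['bead','mandrel','moving_grip','lever_tail','fixed_grip','bead_tray']:
    r=nets.look_for('wrist',t); print(t,[(np.round(x['position']),round(x['score'],2)) for x in r[:2]])
E
```

```text
2.8 [561.96748484 -50.3909806  275.63047887] [[ 0.143 -0.99   0.   ]
 [-0.99  -0.143  0.   ]
 [-0.    -0.    -1.   ]] [ 14.7   7.7  -6.1  -0.  -76.2  -6.5]
bead [(array([578.,  25., 165.]), 0.93)]
mandrel [(array([578.,  36.,  99.]), 0.6)]
moving_grip []
lever_tail [(array([ 564., -149.,   65.]), 0.77), (array([600., -68.,  64.]), 0.57)]
fixed_grip [(array([597., -67.,  62.]), 0.84)]
bead_tray []
```

View pics/w1.png

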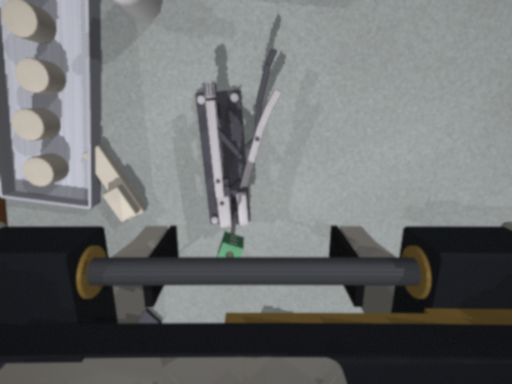

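```bash
python3 - <<'E'
from h import *
im=cv2.imread('pics/w1.png'); cv2.imwrite('pics/w1z.png',cv2.resize(im[35:265,180:300],None,fx=2.6*1,fy=2.6,interpolation=cv2.INTER_CUBIC)) 
s=dict(np.load('pics/w1s.npz')); d=np.load('pics/w1.npy'); C=cloud('wrist',d,s)
m=(C[...,2]>50)&(C[...,2]<85)&(C[...,1]<60)&(C[...,0]>520)&(C[...,0]<640)&(C[...,1]>-230)
for v in range(55,225,8):
    u=np.where(m[v])[0]
    if len(u):
        g=np.split(u,np.where(np.diff(u)>1)[0]+1)
        print(v,[(a[0],a[-1],atz('wrist',[[a[0]-.5,v],[a[-1]+.5,v]],71,s)[:,:2].round(0).tolist(),C[v,a,2].mean().round()) for a in g])
E
```

```text
55 [(np.int64(269), np.int64(270), [[562.0, -186.0], [560.0, -186.0]], np.float64(71.0)), (np.int64(272), np.int64(275), [[559.0, -187.0], [554.0, -187.0]], np.float64(71.0))]
63 [(np.int64(266), np.int64(271), [[564.0, -177.0], [557.0, -178.0]], np.float64(71.0))]
71 [(np.int64(263), np.int64(269), [[567.0, -167.0], [558.0, -169.0]], np.float64(70.0))]
79 [(np.int64(261), np.int64(267), [[568.0, -158.0], [559.0, -159.0]], np.float64(69.0))]
87 [(np.int64(203), np.int64(216), [[638.0, -138.0], [621.0, -141.0]], np.float64(70.0)), (np.int64(259), np.int64(265), [[569.0, -148.0], [560.0, -150.0]], np.float64(69.0))]
95 [(np.int64(204), np.int64(216), [[636.0, -129.0], [620.0, -131.0]], np.float64(70.0)), (np.int64(257), np.int64(263), [[570.0, -139.0], [561.0, -140.0]], np.float64(70.0)), (np.int64(271), np.int64(279), [[552.0, -141.0], [541.0, -143.0]], np.float64(71.0))]
103 [(np.int64(206), np.int64(216), [[633.0, -120.0], [619.0, -122.0]], np.float64(69.0)), (np.int64(256), np.int64(261), [[570.0, -129.0], [562.0, -130.0]], np.float64(68.0)), (np.int64(267), np.int64(275), [[556.0,
[... 2264 characters left out ...]
0, -1.0]], np.float64(73.0))]
207 [(np.int64(218), np.int64(230), [[602.0, 17.0], [584.0, 14.0]], np.float64(73.0)), (np.int64(238), np.int64(247), [[575.0, 13.0], [561.0, 11.0]], np.float64(73.0))]
215 [(np.int64(219), np.int64(232), [[600.0, 28.0], [580.0, 26.0]], np.float64(72.0)), (np.int64(234), np.int64(248), [[579.0, 25.0], [558.0, 22.0]], np.float64(68.0))]
223 [(np.int64(220), np.int64(228), [[597.0, 40.0], [584.0, 38.0]], np.float64(73.0)), (np.int64(230), np.int64(232), [[583.0, 38.0], [579.0, 38.0]], np.float64(75.0)), (np.int64(234), np.int64(235), [[577.0, 37.0], [574.0, 37.0]], np.float64(84.0)), (np.int64(239), np.int64(248), [[570.0, 36.0], [556.0, 34.0]], np.float64(73.0))]
```

View pics/w1z.png

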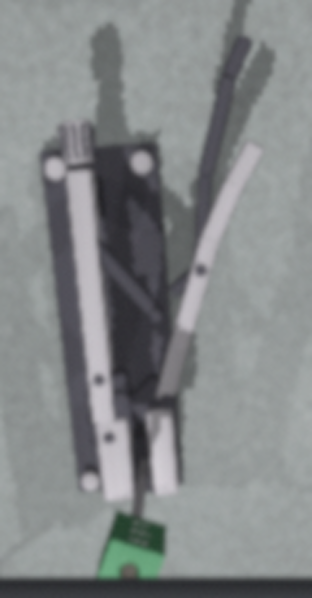

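```bash
python3 - <<'E'
from h import *
s=dict(np.load('pics/w1s.npz'))
p=atz('wrist',[[195.4,91.5],[239.6,90],[210,223.5],[250,221.5]],10,s)[:,:2]; print(p.round(1).tolist())
e=[p[2]-p[0],p[3]-p[1],p[0]-p[1],p[2]-p[3]]; print([ (np.linalg.norm(x).round(1)) for x in e])
print('yaw', [np.degrees(np.arctan2(-x[0],x[1])).round(2) for x in e[:2]],[np.degrees(np.arctan2(x[1],x[0])).round(2) for x in e[2:]])
d=np.load('pics/w1.npy'); C=cloud('wrist',d,s)
# knob end
for u in range(205,216,2): 
    col=C[70:100,u]; i=np.where(col[:,2]>50)[0]; print(u,70+i[0],atz('wrist',[[u,70+i[0]-.5]],68,s)[0,:2].round(1))
# rod & bead in static views
for n in ['scene','side']:
    d=np.load(f'pics/{n}0.npy'); C=cloud(n,d).reshape(-1,3); im=cv2.imread(f'pics/{n}0.png').reshape(-1,3).astype(int)
    box=(abs(C[:,0]-580)<40)&(abs(C[:,1]-40)<45)
    g=box&(im[:,1]>im[:,2]+20)&(C[:,2]>110)
    print(n,'bead',g.sum(),C[g].min(0).round(1),C[g].max(0).round(1),np.median(C[g],0).round(1))
    for z0,z1 in [(85,105),(105,125),(172,195)]:
        r=box&(C[:,2]>z0)&(C[:,2]<z1)&~g
        print('rod',z0,r.sum(),C[r].mean(0).round(1) if r.any() else '',C[r].std(0).round(1) if r.any() else '')
    print(C[box][:,2].max())
E
```

```text
[[657.8, -132.8], [594.8, -144.0], [616.1, 68.7], [551.6, 55.9]]
[np.float64(205.8), np.float64(204.6), np.float64(64.1), np.float64(65.8)]
yaw [np.float64(11.69), np.float64(12.19)] [np.float64(10.08), np.float64(11.18)]
205 81 [ 636.2 -146.5]
207 81 [ 633.7 -146.8]
209 81 [ 631.2 -147.2]
211 81 [ 628.8 -147.6]
213 81 [ 626.3 -147.9]
215 82 [ 623.7 -147.1]
scene bead 137 [568.8  23.5 135.1] [595.4  50.1 176. ] [583.8  44.4 159.2]
rod 85 11 [582.6  35.6  94. ] [1.  1.8 5.5]
rod 105 18 [581.9  36.3 114.8] [2.2 2.1 6. ]
rod 172 12 [581.   36.  178.9] [2.  2.  3.8]
185.0398579334884
side bead 117 [568.  25. 139.] [591.3  53.1 171.7] [580.7  46.1 164.4]
rod 85 8 [580.2  38.2  93.4] [1.4 1.4 5.4]
rod 105 10 [580.   38.6 113.2] [1.3 1.2 6.2]
rod 172 8 [579.5  38.2 181.7] [1.3 1.5 3.6]
186.07675831417782
```

Request:
step_arm:
  dp:
    - [15,-10,0]
    - [30,-19,-20]
    - [30,-19,-60]
    - [30,-19,-100]
    - [30,-19,-130]
    - [30,-19,-160]
    - [30,-19,-175]
    - [30,-19,-175]
  twist: [0.05,0.05,0.05,0.05,0.05,0.05,0.05,0.05]
  fingers: [1,1,1,1,1,1,1,1]

```text
t: 3.95
eef_pos: [589.9, -72.7, 98.1]
ee_rot: [[0.187, -0.982, -0.005], [-0.982, -0.187, -0.001], [-0.0, 0.005, -1.0]]
wrist_force: [0.6, -0.2, -0.2]
finger_gap: 1.0
```

```bash
python3 - <<'E'
from h import *
s,im,d=grab('wrist','w2'); print(s['eef_pos'])
grab('side','s2');a=cv2.imread('pics/s2.png')[95:225,215:315];cv2.imwrite('pics/s2z.png',cv2.resize(a,None,fx=4,fy=4))
C=cloud('wrist',d,s)
O=np.array([580.5,35]);c,n=np.cos(.192),np.sin(.192)
for v in range(0,384,12):
  P=C[v]; q=P[:,:2]-O; X=q@[c,n];Y=q@[-n,c]
  m=(P[:,2]>50)&(P[:,2]<80)&(abs(X)<60)
  if m.any(): print(v,[(round(np.median(Y[g])),round(X[g].min(),1),round(X[g].max(),1)) for g in np.split(np.where(m)[0],np.where(np.diff(np.where(m)[0])>2)[0]+1)])
E
```

```text
[589.93610045 -72.67050259  98.08336479]
60 [(-212, np.float64(-59.8), np.float64(-58.5))]
72 [(-205, np.float64(-59.4), np.float64(-55.8))]
84 [(-197, np.float64(-59.8), np.float64(-52.3))]
96 [(-189, np.float64(-57.5), np.float64(-50.0))]
108 [(-181, np.float64(8.2), np.float64(24.8)), (-181, np.float64(-55.2), np.float64(-47.7))]
120 [(-173, np.float64(7.7), np.float64(24.5)), (-173, np.float64(-52.9), np.float64(-45.1))]
132 [(-165, np.float64(10.2), np.float64(21.8)), (-164, np.float64(-50.5), np.float64(-42.5)), (-163, np.float64(-59.5), np.float64(-58.9))]
144 [(-156, np.float64(10.3), np.float64(21.1)), (-156, np.float64(-48.0), np.float64(-41.6)), (-156, np.float64(-59.3), np.float64(-53.8))]
156 [(-148, np.float64(10.0), np.float64(21.7)), (-147, np.float64(-59.2), np.float64(-40.8))]
168 [(-139, np.float64(10.2), np.float64(21.3)), (-138, np.float64(-56.5), np.float64(-39.8))]
180 [(-130, np.float64(6.3), np.float64(21.0)), (-129, np.float64(-52.2), np.float64(-38.7))]
192 [(-120, np.float64(-1.6), np.float64(20.6)), (-120, np.float64(-47.8), np.float64(-37.1))]
204 [(-111, np.float64(9.5), np.float64(20.3)), (-110, np.float64(-10.2), np.float64(1.6)), (-110, np.float64(-44.7), np.float64(-26.3))]
216 [(-101, np.float64(9.1), np.float64(20.8)), (-99, np.float64(-19.1), np.float64(-6.9)), (-101, np.float64(-41.1), np.float64(-30.1))]
228 [(-91, np.float64(9.4), np.float64(20.4)), (-92, np.float64(-20.2), np.float64(-14.8)), (-91, np.float64(-38.4), np.float64(-25.9))]
240 [(-81, np.float64(8.6), np.float64(20.0)), (-81, np.float64(-34.6), np.float64(-22.7))]
252 [(-70, np.float64(8.6), np.float64(19.6)), (-70, np.float64(-30.9), np.float64(-19.3))]
288 [(-37, np.float64(-1.3), np.float64(23.5)), (-38, np.float64(-22.2), np.float64(-7.2))]
300 [(-26, np.float64(0.3), np.float64(18.1)), (-26, np.float64(-22.4), np.float64(-7.8))]
312 [(-14, np.float64(-22.4), np.float64(17.6))]
```

View pics/w2.png

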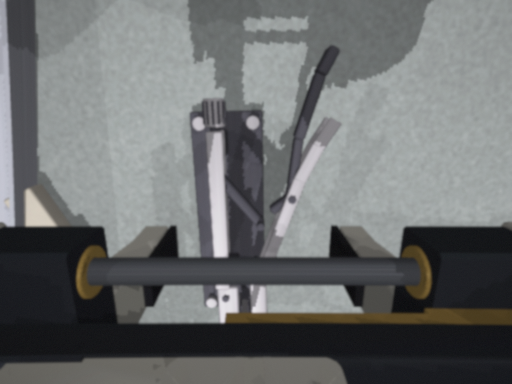

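View pics/s2z.png

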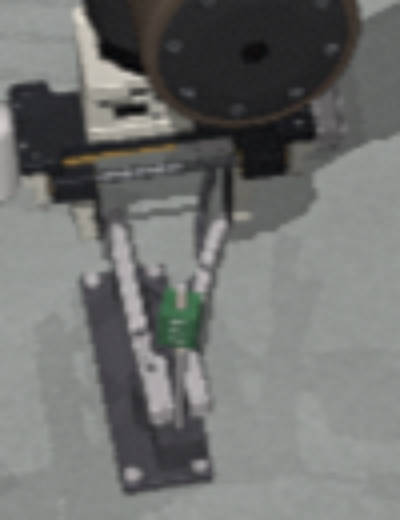

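Request:
step_arm:
  dp:
    - [0,1,-20]
    - [0,2,-40]
    - [0,2,-55]
    - [0,2,-55]
    - [0,2,-55]
  twist: [0,0,0,0,0]
  fingers: [1,1,1,1,1]

```text
t: 4.55
eef_pos: [592.8, -69.9, 47.1]
ee_rot: [[0.189, -0.982, 0.002], [-0.982, -0.189, -0.0], [0.0, -0.002, -1.0]]
wrist_force: [1.2, 0.3, -0.2]
finger_gap: 1.001
```

Request:
step_arm:
  dp:
    - [2,0,0]
    - [4,1,0]
    - [6,1,0]
    - [8,2,0]
    - [10,2,0]
    - [11,2,0]
    - [11,2,0]
    - [11,2,0]
  twist: [0,0,0,0,0,0,0,0]
  fingers: [0.8,0.6,0.5,0.4,0.3,0.2,0.1,0.1]

```text
t: 5.35
eef_pos: [602.7, -67.8, 45.5]
ee_rot: [[0.189, -0.982, -0.0], [-0.982, -0.189, -0.0], [-0.0, 0.0, -1.0]]
wrist_force: [-0.3, 0.5, -0.6]
finger_gap: 0.558
```

Request:
step_arm:
  dp:
    - [0,0,0]
    - [0,0,0]
    - [0,0,0]
    - [0,0,0]
  twist: [0,0,0,0]
  fingers: [0,-0.1,-0.2,-0.3]

```text
t: 5.75
eef_pos: [602.8, -67.7, 45.7]
ee_rot: [[0.189, -0.982, 0.0], [-0.982, -0.189, 0.0], [-0.0, -0.0, -1.0]]
wrist_force: [0.6, 0.0, -0.0]
finger_gap: 0.374
```

```bash
python3 - <<'E'
from h import *
s=status.state();print(s['finger_gap']*88,s['eef_pos'],s['wrist_force'])
s,im,d=grab('wrist','w3')
C=cloud('wrist',d,s)
O=np.array([580.5,35]);c,n=np.cos(.192),np.sin(.192)
for v in range(0,384,12):
  P=C[v]; q=P[:,:2]-O; X=q@[c,n];Y=q@[-n,c]
  m=(P[:,2]>50)&(P[:,2]<80)&(abs(X)<60)
  if m.any(): print(v,[(round(np.median(Y[g])),round(X[g].min(),1),round(X[g].max(),1)) for g in np.split(np.where(m)[0],np.where(np.diff(np.where(m)[0])>2)[0]+1)])
E
```

```text
32.885929664669675 [602.76885373 -67.72695132  45.68199836] [ 0.58899457  0.04065824 -0.03544789]
36 [(-214, np.float64(-59.8), np.float64(-59.4))]
48 [(-208, np.float64(-59.4), np.float64(-56.3))]
60 [(-203, np.float64(-59.7), np.float64(-54.8))]
72 [(-197, np.float64(-59.6), np.float64(-52.3))]
84 [(-191, np.float64(-59.0), np.float64(-50.5))]
96 [(-185, np.float64(8.3), np.float64(24.8)), (-185, np.float64(-56.3), np.float64(-48.7))]
108 [(-179, np.float64(7.8), np.float64(25.0)), (-179, np.float64(-54.1), np.float64(-47.0))]
120 [(-173, np.float64(7.9), np.float64(24.9)), (-173, np.float64(-53.2), np.float64(-44.8))]
132 [(-166, np.float64(11.3), np.float64(19.7)), (-166, np.float64(-50.4), np.float64(-42.7))]
144 [(-160, np.float64(10.2), np.float64(21.9)), (-160, np.float64(-48.0), np.float64(-41.7)), (-158, np.float64(-59.7), np.float64(-55.8)), (-160, np.float64(-59.7), np.float64(-57.0))]
156 [(-154, np.float64(10.1), np.float64(21.7)), (-153, np.float64(-60.0), np.float64(-41.1))]
168 [(-147, np.float64(10.2), np.float64(21.4)), (-146, np.float64(-60.0), np.float64(-40.2))]
[... 275 characters left out ...]
38.2))]
216 [(-118, np.float64(9.5), np.float64(21.3)), (-117, np.float64(-4.3), np.float64(7.3)), (-118, np.float64(-47.3), np.float64(-35.3))]
228 [(-111, np.float64(9.6), np.float64(18.5)), (-109, np.float64(-10.7), np.float64(0.7)), (-110, np.float64(-35.6), np.float64(-34.4))]
240 [(-103, np.float64(9.2), np.float64(18.8)), (-101, np.float64(-16.1), np.float64(-5.5))]
252 [(-95, np.float64(9.2), np.float64(18.3)), (-93, np.float64(-15.3), np.float64(-12.4))]
288 [(-70, np.float64(0.7), np.float64(20.3)), (-60, np.float64(-21.3), np.float64(-18.0))]
300 [(-61, np.float64(-0.7), np.float64(19.9)), (-58, np.float64(-20.8), np.float64(-3.4))]
312 [(-52, np.float64(-24.3), np.float64(23.3))]
```

View pics/w3.png

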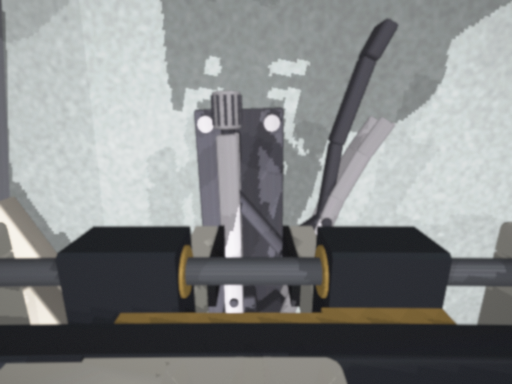

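```bash
python3 - <<'E'
from h import *
grab('side','s3');a=cv2.imread('pics/s3.png')[85:225,205:315]
grab('scene','c3');b=cv2.imread('pics/c3.png')[100:240,195:305]
cv2.imwrite('pics/s3z.png',np.hstack([cv2.resize(x,None,fx=3.6,fy=3.6,interpolation=cv2.INTER_CUBIC) for x in (a,b)]))
E
```

```text
(no output)
```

View pics/s3z.png

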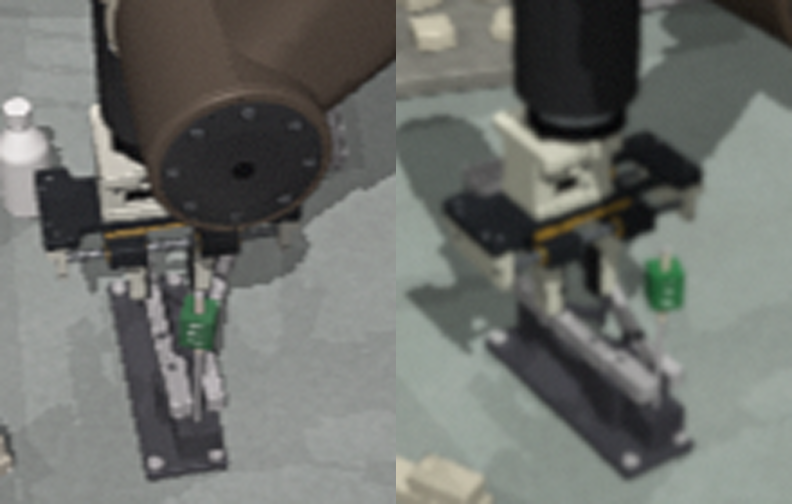

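```bash
python3 - <<'E'
from h import *
s,im,d=grab('wrist','w4')
print(s['finger_gap'])
C=cloud('wrist',d,s)
T=(C-s['eef_pos'])@s['ee_rot']
for v in range(226,320,8):
  r=T[v]; m=np.where((r[:,2]<60)&(r[:,2]>-120)&(abs(r[:,1])<70))[0]
  if len(m): print(v,[(g[0],g[-1],r[g[0]].round(0).tolist(),r[g[-1]].round(0).tolist()) for g in np.split(m,np.where((np.diff(m)>1))[0]+1) if len(g)>2])
E
```

```text
0.3538216606936861
226 [(np.int64(171), np.int64(291), [-22.0, -69.0, 44.0], [11.0, 21.0, -37.0]), (np.int64(293), np.int64(335), [11.0, 23.0, -36.0], [-23.0, 70.0, 44.0])]
234 [(np.int64(86), np.int64(99), [39.0, -48.0, -110.0], [39.0, -45.0, -109.0]), (np.int64(101), np.int64(275), [39.0, -44.0, -109.0], [-0.0, 14.0, -22.0]), (np.int64(277), np.int64(323), [-1.0, 15.0, -20.0], [39.0, 21.0, -109.0]), (np.int64(325), np.int64(421), [38.0, 22.0, -108.0], [39.0, 50.0, -109.0])]
242 [(np.int64(75), np.int64(397), [39.0, -49.0, -114.0], [39.0, 40.0, -115.0]), (np.int64(399), np.int64(431), [39.0, 41.0, -114.0], [39.0, 50.0, -115.0])]
250 [(np.int64(69), np.int64(78), [39.0, -48.0, -119.0], [39.0, -45.0, -120.0]), (np.int64(81), np.int64(90), [39.0, -45.0, -119.0], [39.0, -43.0, -119.0]), (np.int64(103), np.int64(106), [39.0, -39.0, -119.0], [39.0, -38.0, -120.0]), (np.int64(108), np.int64(114), [39.0, -37.0, -120.0], [39.0, -36.0, -120.0]), (np.int64(130), np.int64(132), [39.0, -32.0, -120.0], [39.0, -31.0, -120.0]), (np.int64(136), np.int64(143), [39.0, -30.0, -120.0], [39.0, -28.0, -11
[... 1862 characters left out ...]
t64(446), np.int64(502), [30.0, 55.0, -116.0], [30.0, 70.0, -116.0])]
282 [(np.int64(4), np.int64(63), [28.0, -69.0, -117.0], [27.0, -53.0, -116.0]), (np.int64(184), np.int64(325), [29.0, -18.0, -120.0], [30.0, 20.0, -120.0]), (np.int64(444), np.int64(474), [27.0, 54.0, -116.0], [28.0, 62.0, -117.0]), (np.int64(476), np.int64(498), [27.0, 63.0, -116.0], [27.0, 69.0, -116.0])]
290 [(np.int64(186), np.int64(323), [27.0, -18.0, -120.0], [27.0, 19.0, -120.0])]
298 [(np.int64(184), np.int64(324), [25.0, -19.0, -120.0], [24.0, 20.0, -120.0])]
306 [(np.int64(185), np.int64(285), [22.0, -18.0, -120.0], [-49.0, 21.0, -26.0]), (np.int64(287), np.int64(323), [-48.0, 22.0, -27.0], [22.0, 20.0, -120.0])]
```

```bash
python3 - <<'E'
from h import *
s,im,d=grab('wrist','w5')
C=cloud('wrist',d,s)
T=(C-s['eef_pos'])@s['ee_rot']
for v in (222,230,238,300,308,312):
  print(v,[(u,*T[v,u].round(0).astype(int).tolist()) for u in range(186,332,5) if d[v,u]>0])
cv2.imwrite('pics/w5z.png',cv2.resize(im[90:330,170:410],None,fx=2.4,fy=2.4,interpolation=cv2.INTER_CUBIC))
_,a,d=grab('side','s5');C=cloud('side',d);T=(C-s['eef_pos'])@s['ee_rot']
cv2.imwrite('pics/s5z.png',cv2.resize(a[130:210,225:295],None,fx=7,fy=7,interpolation=cv2.INTER_CUBIC))
for v in range(146,176,3): print(v,[(u,*T[v,u].round(0).astype(int).tolist()) for u in range(235,281,3)])
E
```

```text
222 [(186, -19, -56, 45), (191, -19, -52, 44), (196, -19, -48, 44), (201, -19, -44, 44), (206, -15, -38, 34), (211, -15, -34, 35), (216, -15, -30, 35), (221, 9, -19, -26), (226, 10, -16, -27), (231, 10, -13, -27), (236, 10, -10, -28), (241, 3, -7, -9), (246, -14, -5, 33), (251, 8, -1, -23), (256, 8, 2, -23), (261, 8, 5, -24), (266, 7, 8, -21), (271, -15, 15, 34), (276, -15, 19, 34), (281, -15, 23, 34), (286, -19, 28, 45), (291, -18, 32, 43), (296, -19, 37, 44), (301, -19, 41, 44), (306, 5, 34, -17), (311, 7, 36, -20), (316, 8, 38, -22), (321, 9, 40, -27), (326, 10, 43, -29), (331, 10, 46, -29)]
230 [(186, 39, -20, -106), (191, 39, -18, -107), (196, 11, -30, -43), (201, 11, -27, -43), (206, 11, -25, -43), (211, 11, -22, -42), (216, 11, -20, -42), (221, 10, -17, -40), (226, 8, -15, -35), (231, 4, -13, -27), (236, 5, -10, -27), (241, -2, -7, -11), (246, -21, -5, 33), (251, -22, -1, 34), (256, 2, 2, -22), (261, 3, 5, -23), (266, 3, 8, -23), (271, 2, 11, -22), (276, -22, 19, 33), (281, 8, 16, -36), (286, 10, 19, -39), (291, 12, 21, -43), (296, 11, 24, -42), (301, 12, 26, -43), (306, 12, 2
[... 5306 characters left out ...]
5), (277, 42, 84, 47), (280, 38, 93, 44)]
170 [(235, 53, -46, 48), (238, 40, -38, 35), (241, 38, -29, 34), (244, 33, -20, 31), (247, -17, -16, -25), (250, 33, -1, 34), (253, 32, 8, 35), (256, -105, -3, -124), (259, -109, 4, -127), (262, -108, 12, -124), (265, -26, 35, -26), (268, 35, 55, 47), (271, 31, 64, 45), (274, 34, 74, 50), (277, 30, 82, 47), (280, 27, 91, 45)]
173 [(235, 39, -48, 46), (238, 27, -39, 34), (241, 29, -30, 38), (244, 31, -21, 42), (247, -27, -18, -25), (250, -31, -10, -27), (253, 22, 6, 37), (256, -115, -5, -123), (259, -117, 3, -124), (262, -118, 10, -124), (265, -30, 34, -17), (268, 24, 53, 48), (271, 19, 61, 45), (274, 18, 70, 45), (277, 17, 80, 46), (280, 14, 88, 44)]
```

View pics/w5z.png

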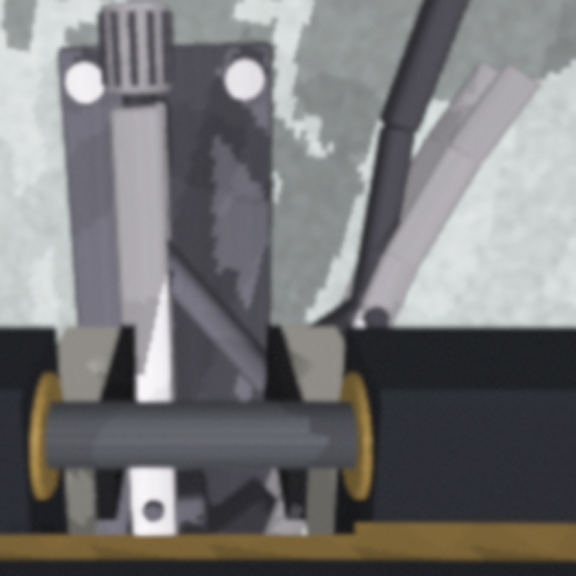

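View pics/s5z.png

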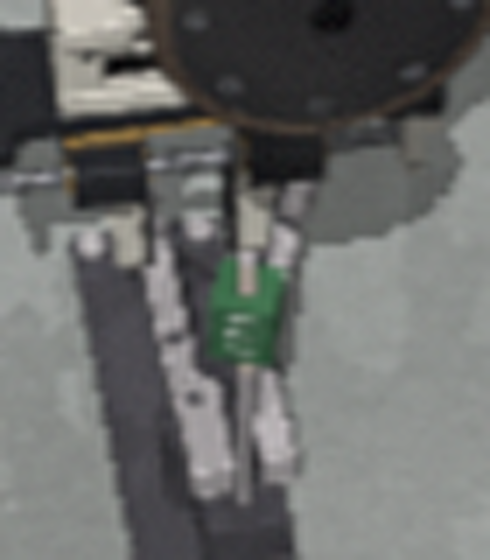

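Request:
step_arm:
  dp:
    - [0,0,10]
    - [0,0,30]
    - [0,0,60]
    - [0,0,80]
    - [0,0,80]
    - [0,0,80]
  twist: [0,0,0,0,0,0]
  fingers: [-0.3,-0.3,-0.3,-0.3,0.5,1]

```text
t: 6.65
eef_pos: [603.0, -67.6, 126.6]
ee_rot: [[0.189, -0.982, 0.002], [-0.982, -0.189, 0.001], [-0.0, -0.002, -1.0]]
wrist_force: [-0.6, -0.3, -0.3]
finger_gap: 0.469
```

Request:
step_arm:
  dp:
    - [-13,-4,0]
    - [-13,-4,0]
    - [-13,-4,0]
  twist: [0,0,0]
  fingers: [1,1,1]

```text
t: 6.95
eef_pos: [589.0, -72.0, 125.2]
ee_rot: [[0.189, -0.982, -0.001], [-0.982, -0.189, -0.0], [-0.0, 0.001, -1.0]]
wrist_force: [0.1, 0.3, -0.9]
finger_gap: 0.743
```

```bash
python3 - <<'E'
from h import *
s=status.state();print(s['finger_gap'],s['eef_pos'])
_,a,d=grab('side','s6');C=cloud('side',d);T=(C-s['eef_pos'])@s['ee_rot']
_,b,e=grab('scene','c6')
cv2.imwrite('pics/s6z.png',np.hstack([cv2.resize(a[100:200,215:315],(400,400),interpolation=cv2.INTER_CUBIC),cv2.resize(b[110:210,205:305],(400,400),interpolation=cv2.INTER_CUBIC)]))
P=C.reshape(-1,3);t=T.reshape(-1,3)
f=(abs(t[:,0])<25)&(abs(t[:,1])<80)&(t[:,2]>-60)&(t[:,2]<15)
for y0 in range(-80,80,5):
  m=f&(t[:,1]>=y0)&(t[:,1]<y0+5)
  if m.any(): print(y0,m.sum(),t[m].min(0).round(),t[m].max(0).round())
E
```

```text
0.7431052383367278 [588.97300017 -71.97382663 125.19979781]
-55 3 [-12. -51. -58.] [ -2. -50. -39.]
-50 14 [-16. -49. -59.] [ -9. -45. -31.]
-45 11 [-16. -44. -58.] [-11. -41. -35.]
-40 12 [-13. -40. -58.] [ -7. -35. -35.]
-35 4 [-13. -35. -57.] [-10. -35. -45.]
30 22 [-12.  30. -58.] [  9.  34. -31.]
35 14 [-16.  35. -57.] [ -7.  40. -31.]
40 13 [-15.  41. -57.] [ -9.  45. -35.]
45 2 [-12.  47. -59.] [-11.  47. -54.]
```

View pics/s6z.png

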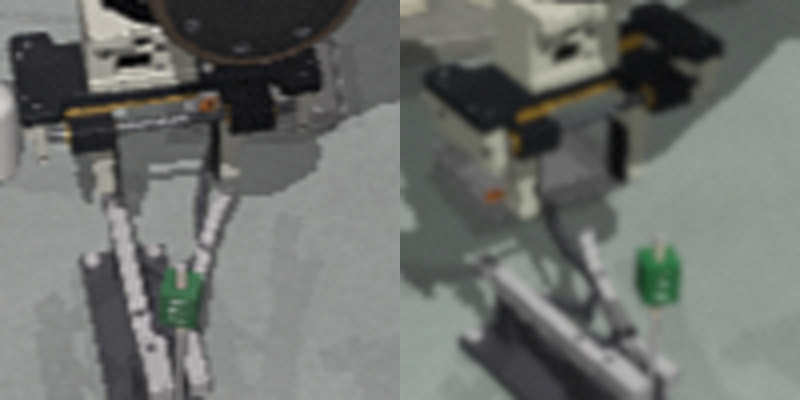

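```bash
python3 - <<'E'
from h import *
s=status.state();print(s['finger_gap'],s['eef_pos'])
for n in ['side','scene','wrist']:
  s,a,d=grab(n,'t'+n)
  C=cloud(n,d,s);T=(C-s['eef_pos'])@s['ee_rot']
  t=T.reshape(-1,3)
  for sg in (-1,1):
    m=(abs(t[:,0])<25)&(sg*t[:,1]>25)&(sg*t[:,1]<75)&(t[:,2]>-62)&(t[:,2]<30)
    q=t[m]; print(n,sg,len(q),np.sort(q[:,2])[-8:].round(1), q.min(0).round(1),q.max(0).round(1)) if len(q) else None
  print(n,[ (round(float(v)),) for v in []])
im=cv2.imread('pics/twrist.png');cv2.imwrite('pics/twz.png',cv2.resize(im[190:330,60:440],None,fx=2,fy=2))
E
```

```text
0.8409733367881124 [589.61117518 -71.84915334 125.35035242]
side -1 47 [-38.1 -37.9 -37.2 -36.5 -35.8 -34.3 -32.3 -32. ] [-15.6 -55.5 -62. ] [ -8.3 -39.1 -32. ]
side 1 56 [-37.8 -36.9 -36.8 -34.9 -33.6 -33.3 -30.4 -28.2] [-15.   34.2 -62. ] [  7.9  50.2 -28.2]
side []
scene -1 81 [-35.  -34.9 -34.8 -34.4 -32.8 -32.5 -30.6 -29.1] [-13.3 -59.7 -61.8] [ 12.5 -42.  -29.1]
scene 1 82 [-33.4 -33.3 -33.  -31.9 -31.8 -31.4 -30.7 -30.4] [-13.   32.  -61.7] [ 13.2  53.  -30.4]
scene []
wrist -1 1040 [-32.6 -32.5 -32.5 -32.4 -32.4 -32.  -31.9 -31.6] [ -9.1 -56.9 -61.9] [ 12.3 -39.3 -31.6]
wrist 1 1023 [-33.2 -33.  -32.7 -32.7 -32.7 -32.7 -32.5 -32.3] [ -9.8  40.7 -62. ] [ 12.1  58.2 -32.3]
wrist []
```

View pics/twz.png

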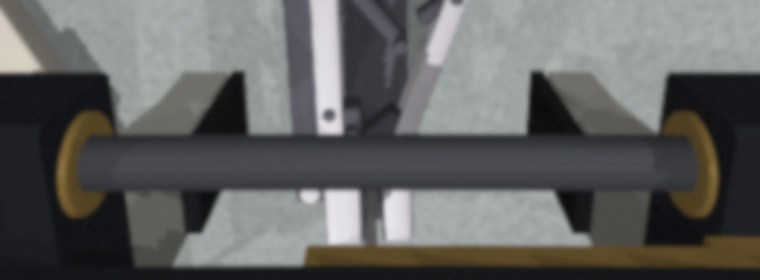

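Request:
step_arm:
  dp:
    - [1,0,0]
    - [1,0,0]
    - [1,0,-30]
    - [1,0,-55]
    - [1,0,-70]
    - [1,0,-85]
    - [1,0,-95]
    - [1,0,-95]
  twist: [0,0,0,0,0,0,0,0]
  fingers: [1,1,1,1,1,1,1,1]

```text
t: 8.0
eef_pos: [589.8, -71.9, 29.2]
ee_rot: [[0.189, -0.982, -0.003], [-0.982, -0.189, -0.0], [-0.0, 0.003, -1.0]]
wrist_force: [-0.1, 0.3, 0.0]
finger_gap: 0.999
```

Request:
step_arm:
  dp:
    - [0,0,-10]
    - [0,0,-18]
    - [0,0,-18]
  twist: [0,0,0]
  fingers: [1,1,1]

```text
t: 8.3
eef_pos: [590.1, -71.8, 11.7]
ee_rot: [[0.189, -0.982, -0.001], [-0.982, -0.189, -0.0], [-0.0, 0.001, -1.0]]
wrist_force: [-0.4, 0.2, -0.2]
finger_gap: 1.0
```

Request:
step_arm:
  dp:
    - [2,0,0]
    - [4,1,0]
    - [6,1,0]
    - [8,2,0]
    - [10,2,0]
    - [11,2,0]
    - [11,2,0]
    - [11,2,0]
  twist: [0,0,0,0,0,0,0,0]
  fingers: [0.8,0.7,0.6,0.5,0.4,0.3,0.2,0.2]

```text
t: 9.1
eef_pos: [599.2, -71.2, 12.5]
ee_rot: [[0.188, -0.982, -0.005], [-0.982, -0.188, -0.001], [0.001, 0.005, -1.0]]
wrist_force: [-5.2, -6.0, 2.6]
finger_gap: 0.608
```

Request:
step_arm:
  dp:
    - [1,0,0]
    - [1,0,0]
    - [1,0,0]
    - [1,0,0]
    - [1,0,0]
  twist: [0,0,0,0,0]
  fingers: [0.1,0,-0.1,-0.2,-0.4]

```text
t: 9.6
eef_pos: [601.4, -70.4, 12.6]
ee_rot: [[0.189, -0.982, -0.003], [-0.982, -0.189, -0.001], [0.0, 0.003, -1.0]]
wrist_force: [-3.3, -3.6, 2.9]
finger_gap: 0.49
```

```bash
python3 - <<'E'
from h import *
s=status.state();print(s['finger_gap']*88,s['eef_pos'],s['wrist_force'])
s,im,d=grab('wrist','w7');cv2.imwrite('pics/w7z.png',im[0:330])
E
```

```text
43.096883034107194 [601.38487089 -70.41943045  12.61668385] [-3.30203276 -3.62815898  2.85176611]
```

View pics/w7z.png

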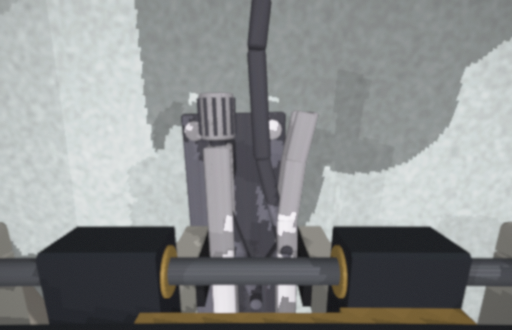

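Request:
step_arm:
  dp:
    - [0,0,0]
    - [0,0,0]
    - [0,0,0]
    - [0,0,0]
    - [0,0,0]
    - [0,0,0]
    - [0,0,0]
  twist: [0,0,0,0,0,0,0]
  fingers: [-0.4,-0.4,0.1,0.3,0.3,0.3,0.3]

```text
t: 10.35
eef_pos: [603.2, -69.5, 12.8]
ee_rot: [[0.189, -0.982, 0.001], [-0.982, -0.189, 0.0], [-0.0, -0.001, -1.0]]
wrist_force: [-0.1, 0.2, 0.2]
finger_gap: 0.648
```

```bash
python3 - <<'E'
from h import *
s,im,d=grab('wrist','w8');print(s['finger_gap']*88,s['eef_pos'],s['wrist_force'])
C=cloud('wrist',d,s)
O=np.array([580.5,35]);c,n=np.cos(.192),np.sin(.192)
for v in range(0,330,12):
  P=C[v]; q=P[:,:2]-O; X=q@[c,n];Y=q@[-n,c]
  m=(P[:,2]>50)&(P[:,2]<80)&(abs(X)<60)
  if m.any(): print(v,[(round(np.median(Y[g])),round(X[g].min(),1),round(X[g].max(),1),P[g,2].mean().round()) for g in np.split(np.where(m)[0],np.where(np.diff(np.where(m)[0])>2)[0]+1)])
E
```

```text
57.05782248949031 [603.18766112 -69.52424441  12.78826821] [-0.09793895  0.15224038  0.18098681]
0 [(-221, np.float64(-9.3), np.float64(-1.5), np.float64(71.0))]
12 [(-217, np.float64(-8.6), np.float64(-1.1), np.float64(72.0))]
24 [(-213, np.float64(-8.3), np.float64(-0.8), np.float64(72.0))]
36 [(-209, np.float64(-7.7), np.float64(-0.0), np.float64(71.0))]
48 [(-205, np.float64(-7.4), np.float64(-0.1), np.float64(69.0))]
60 [(-200, np.float64(-7.5), np.float64(0.4), np.float64(69.0))]
72 [(-196, np.float64(-7.7), np.float64(-0.0), np.float64(69.0))]
84 [(-191, np.float64(-7.6), np.float64(-0.1), np.float64(69.0))]
96 [(-186, np.float64(8.0), np.float64(24.1), np.float64(70.0)), (-186, np.float64(-8.3), np.float64(-0.5), np.float64(69.0))]
108 [(-181, np.float64(8.0), np.float64(25.0), np.float64(70.0)), (-181, np.float64(-8.3), np.float64(-0.6), np.float64(69.0))]
120 [(-176, np.float64(8.1), np.float64(24.8), np.float64(70.0)), (-176, np.float64(-8.4), np.float64(-0.9), np.float64(69.0)), (-176, np.float64(-28.5), np.float64(-19.4), np.float64(70.0))]
132 [(-171, np.float64(7.7), n
[... 2395 characters left out ...]
(80.0)), (-118, np.float64(-40.2), np.float64(-40.2), np.float64(80.0))]
288 [(-99, np.float64(30.0), np.float64(30.0), np.float64(80.0)), (-94, np.float64(8.8), np.float64(20.7), np.float64(71.0)), (-91, np.float64(-4.3), np.float64(3.5), np.float64(68.0)), (-94, np.float64(-21.7), np.float64(-12.6), np.float64(70.0)), (-99, np.float64(-26.6), np.float64(-26.6), np.float64(80.0))]
300 [(-87, np.float64(8.9), np.float64(20.4), np.float64(71.0)), (-88, np.float64(-4.6), np.float64(1.0), np.float64(74.0)), (-87, np.float64(-22.2), np.float64(-12.8), np.float64(70.0))]
312 [(-80, np.float64(8.7), np.float64(20.1), np.float64(72.0)), (-80, np.float64(-21.7), np.float64(-13.0), np.float64(70.0))]
```

View pics/w8.png

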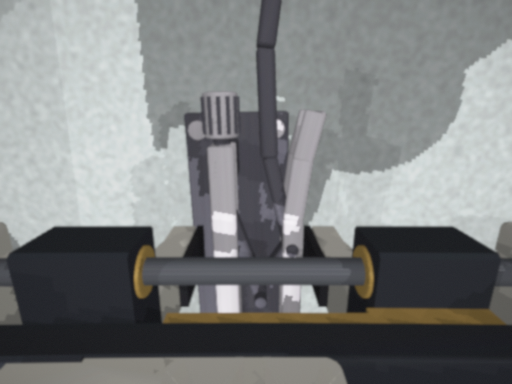

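Request:
step_arm:
  dp:
    - [0,0,30]
    - [0,0,80]
    - [0,0,130]
    - [0,0,175]
    - [0,40,185]
    - [-10,80,185]
    - [-20,120,185]
    - [-34,163,185]
    - [-34,163,185]
    - [-34,163,185]
  twist: [0,0,0,0,0,0,0,0,0,0]
  fingers: [0.3,0.3,0.3,0.3,0.3,0.3,0.3,0.3,0.3,0.3]

```text
t: 11.4
eef_pos: [568.6, 94.4, 197.9]
ee_rot: [[0.191, -0.982, 0.0], [-0.982, -0.191, 0.0], [-0.0, -0.0, -1.0]]
wrist_force: [0.8, -0.8, 0.0]
finger_gap: 0.652
```

```bash
python3 - <<'E'
from h import *
s,im,d=grab('wrist','w9');print(s['finger_gap']*88,s['eef_pos'],s['wrist_force']);np.save('pics/w9.npy',d);np.savez('pics/w9s.npz',ee_rot=s['ee_rot'],eef_pos=s['eef_pos'])
C=cloud('wrist',d,s)
m=(C[...,2]>150)&(C[...,2]<178)&(np.hypot(C[...,0]-580,C[...,1]-38)<30)
q=C[m];print(m.sum(),np.median(q,0).round(1),q.min(0).round(1),q.max(0).round(1),np.percentile(q[:,2],[50,80,95]).round(1))
top=m&(C[...,2]>np.percentile(q[:,2],80)-6)&(C[...,2]<178)
P=C[top][:,:2].astype(np.float32); print(cv2.minAreaRect(P))
g=(np.hypot(C[...,0]-580,C[...,1]-38)<15)&(C[...,2]>178);print('rod',C[g].mean(0),C[g][:,2].max() if g.any() else '')
E
```

```text
57.40425893841761 [568.56147865  94.44879614 197.88544252] [ 0.76887361 -0.83344971  0.02843785]
1080 [578.4  34.6 170.1] [564.2  21.1 152.5] [593.   50.4 177.8] [170.1 170.7 171.3]
((578.4847412109375, 35.7094841003418), (24.72444725036621, 24.10463523864746), 74.95037078857422)
rod [578.61681623  35.44955778 185.80194286] 188.09994821207266
```

View pics/w9.png

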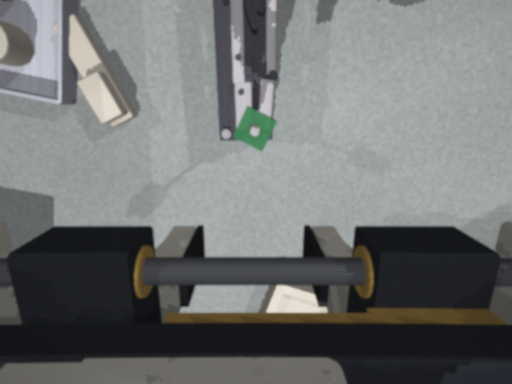

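Request:
step_arm:
  dp:
    - [3,-20,0]
    - [6,-40,0]
    - [10,-59,0]
    - [10,-59,0]
    - [10,-59,-20]
    - [10,-59,-50]
    - [10,-59,-72]
    - [10,-59,-80]
    - [10,-59,-85]
    - [10,-59,-85]
  twist: [-0.14,-0.28,-0.42,-0.454,-0.454,-0.454,-0.454,-0.454,-0.454,-0.454]
  fingers: [0.3,0.3,0.3,0.3,0.3,0.3,0.3,0.3,0.3,0.3]

```text
t: 12.45
eef_pos: [579.1, 33.7, 112.8]
ee_rot: [[-0.262, -0.965, 0.0], [-0.965, 0.262, -0.0], [0.0, -0.0, -1.0]]
wrist_force: [0.2, 1.6, -0.2]
finger_gap: 0.652
```

```bash
python3 - <<'E'
from h import *
s=status.state();print(s['eef_pos'],s['wrist_force'])
_,a,d=grab('side','s10');_,b,e=grab('scene','c10')
cv2.imwrite('pics/s10.png',np.hstack([cv2.resize(a[120:220,215:315],(400,400),interpolation=cv2.INTER_CUBIC),cv2.resize(b[120:220,215:315],(400,400),interpolation=cv2.INTER_CUBIC)]))
E
```

```text
[579.12751355  33.7348742  112.80454854] [ 0.21224809  1.59985055 -0.19252639]
```

View pics/s10.png

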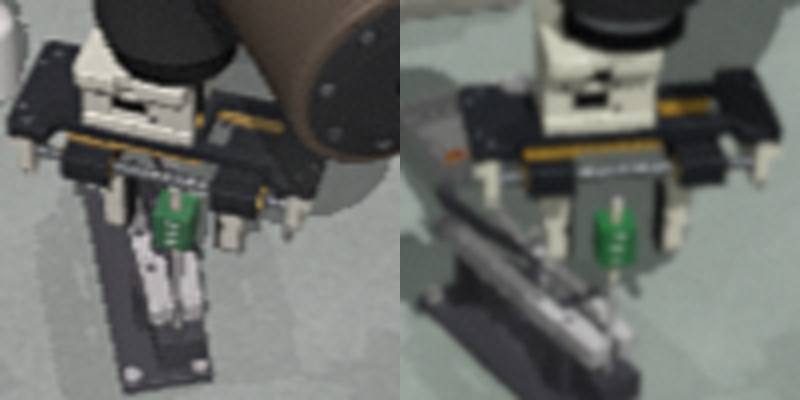

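Request:
step_arm:
  dp:
    - [0,1,0]
    - [0,2,0]
    - [0,2,0]
    - [0,2,0]
    - [0,2,0]
    - [0,2,0]
    - [0,2,0]
    - [0,2,0]
  twist: [0,0,0,0,0,0,0,0]
  fingers: [0,-0.3,-0.5,-0.7,-0.9,-1,-1,-1]

```text
t: 13.35
eef_pos: [578.8, 36.3, 112.8]
ee_rot: [[-0.261, -0.965, 0.0], [-0.965, 0.261, 0.0], [-0.0, -0.0, -1.0]]
wrist_force: [-0.8, -0.5, 1.3]
finger_gap: 0.266
```

Gap is 23.4 mm, so the bead is gripped. Pull straight up slowly.

Request:
step_arm:
  dp:
    - [0,0,2]
    - [0,0,4]
    - [0,0,6]
    - [0,0,9]
    - [0,0,12]
    - [0,0,15]
  twist: [0,0,0,0,0,0]
  fingers: [-1,-1,-1,-1,-1,-1]

```text
t: 13.95
eef_pos: [577.9, 36.1, 127.3]
ee_rot: [[-0.261, -0.965, -0.002], [-0.965, 0.261, -0.0], [0.001, 0.002, -1.0]]
wrist_force: [1.5, -0.1, -17.6]
finger_gap: 0.272
```

```bash
python3 - <<'E'
from h import *
s=status.state();print(s['eef_pos'],s['wrist_force'],s['finger_gap'])
_,a,d=grab('side','s11');_,b,e=grab('scene','c11')
for n,dd,im in (('side',d,a),('scene',e,b)):
    C=cloud(n,dd);g=(np.hypot(C[...,0]-579,C[...,1]-36)<35)&(im[...,1].astype(int)>im[...,2].astype(int)+20)&(C[...,2]>110);print(n,C[g].min(0),C[g].max(0))
cv2.imwrite('pics/s11.png',np.hstack([cv2.resize(a[120:220,215:315],(400,400),interpolation=cv2.INTER_CUBIC),cv2.resize(b[120:220,215:315],(400,400),interpolation=cv2.INTER_CUBIC)]))
E
```

```text
[577.91279041  36.08631794 127.28232866] [  1.48790919  -0.0576752  -17.56320992] 0.2719281581571715
side [570.33921244  23.76453254 152.43665921] [593.12284721  55.15876552 194.92352298]
scene [567.23357476  25.76735824 153.51558948] [596.1350593   52.1985582  189.49241427]
```

View pics/s11.png

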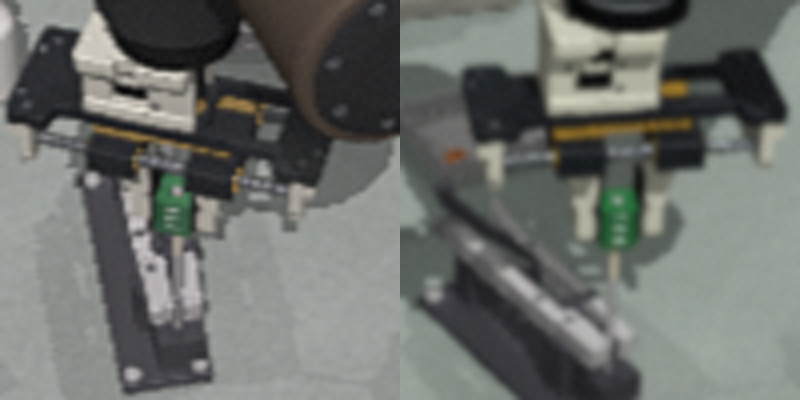

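Request:
step_arm:
  dp:
    - [0,0,4]
    - [0,0,8]
    - [0,0,12]
    - [0,0,16]
    - [0,0,21]
    - [0,0,26]
    - [0,0,31]
    - [0,0,37]
    - [0,0,44]
    - [0,0,50]
  twist: [0,0,0,0,0,0,0,0,0,0]
  fingers: [-1,-1,-1,-1,-1,-1,-1,-1,-1,-1]

```text
t: 15.05
eef_pos: [579.3, 36.3, 178.9]
ee_rot: [[-0.261, -0.965, 0.001], [-0.965, 0.261, 0.0], [-0.001, -0.001, -1.0]]
wrist_force: [0.2, 0.1, -0.3]
finger_gap: 0.272
```

Request:
step_arm:
  dp:
    - [0,0,10]
    - [0,0,20]
    - [0,0,25]
    - [0,0,25]
    - [0,0,25]
  twist: [0,0,0,0,0]
  fingers: [-1,-1,-1,-1,-1]

```text
t: 15.55
eef_pos: [578.6, 36.3, 202.5]
ee_rot: [[-0.261, -0.965, -0.0], [-0.965, 0.261, 0.0], [-0.0, 0.0, -1.0]]
wrist_force: [0.2, 0.0, -1.5]
finger_gap: 0.273
```

```bash
python3 - <<'E'
from h import *
s=status.state();print(s['t'],s['eef_pos'],s['wrist_force'],s['finger_gap'])
_,a,d=grab('side','s12');_,b,e=grab('scene','c12')
for n,dd,im in (('side',d,a),('scene',e,b)):
    C=cloud(n,dd);g=(np.hypot(C[...,0]-579,C[...,1]-36)<35)&(im[...,1].astype(int)>im[...,2].astype(int)+20)&(C[...,2]>110);print(n,C[g].min(0),C[g].max(0))
    T=C; m=(T[...,1]<-260)&(T[...,1]>-420)&(T[...,0]>430)&(T[...,0]<620)&(T[...,2]>10)&(T[...,2]<28); P=T[m][:,:2].astype(np.float32); print(len(P),cv2.minAreaRect(P),cv2.boxPoints(cv2.minAreaRect(P)).round().tolist())
    print(nets.look_for(n,'ring_bead')[:2])
cv2.imwrite('pics/s12.png',np.hstack([cv2.resize(a[90:220,215:315],(400,520),interpolation=cv2.INTER_CUBIC),cv2.resize(b[90:220,205:305],(400,520),interpolation=cv2.INTER_CUBIC)]))
E
```

```text
15.55 [578.64432521  36.29621087 202.52641564] [ 0.18784045  0.03227781 -1.5214038 ] 0.2730290262169307
side [570.25387698  25.22716586 227.60161429] [592.54287642  54.79649149 270.9176236 ]
51 ((527.1430053710938, -337.187255859375), (113.19087982177734, 63.71205520629883), 80.1819839477539) [[486.0, -388.0], [549.0, -398.0], [568.0, -287.0], [505.0, -276.0]]
[]
scene [567.82998717  24.03879755 224.70750016] [595.2320571   53.62567864 263.22908129]
209 ((522.0327758789062, -334.7110290527344), (133.2794647216797, 119.14820098876953), 3.010873317718506) [[452.0, -279.0], [459.0, -398.0], [592.0, -391.0], [585.0, -272.0]]
[{'position': [423.7, 416.5, 13.0], 'score': 0.26}]
```

View pics/s12.png

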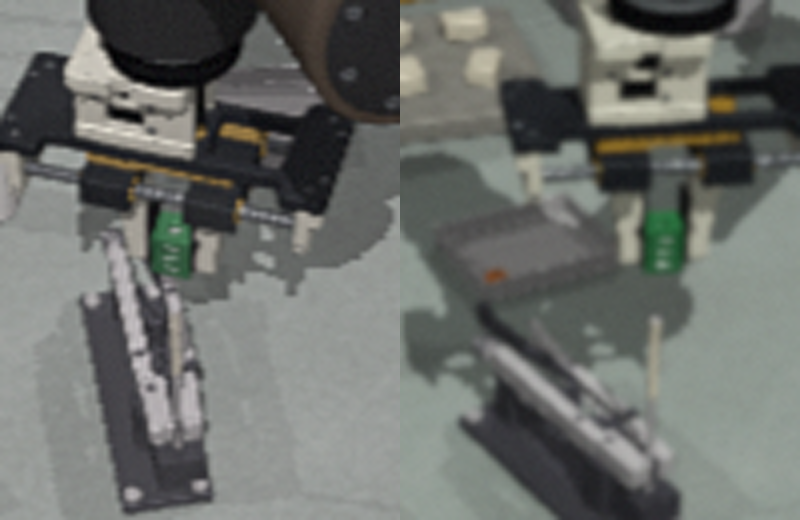

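```bash
python3 - <<'E'
from h import *
for n in ('side','scene'):
    d=np.load(f'pics/{n}0.npy');C=cloud(n,d);im=cv2.imread(f'pics/{n}0.png').astype(int)
    m=(C[...,1]<-250)&(C[...,1]>-420)&(C[...,0]>430)&(C[...,0]<620)
    for lo,hi in ((12,26),(6,26)):
        k=m&(C[...,2]>lo)&(C[...,2]<hi);P=C[k][:,:2].astype(np.float32);r=cv2.minAreaRect(P);print(n,len(P),r)
    o=m&(im[...,2]>im[...,0]+50);print('ring',o.sum(),C[o].mean(0))
E
```

```text
side 192 ((520.0089111328125, -331.01507568359375), (131.4222869873047, 113.44023132324219), 2.925934076309204)
side 321 ((520.6217041015625, -325.63800048828125), (133.19517517089844, 124.1177749633789), 2.925934314727783)
ring 12 [ 560.41488418 -295.71549355    9.69178861]
scene 163 ((522.6156005859375, -333.40557861328125), (132.09893798828125, 113.71920013427734), 3.9849538803100586)
scene 315 ((522.4281005859375, -333.790283203125), (133.7447052001953, 114.63055419921875), 2.629530429840088)
ring 5 [ 564.31931932 -302.08968804    8.40957711]
```

Request:
step_arm:
  dp:
    - [0,-40,0]
    - [-5,-80,0]
    - [-10,-120,0]
    - [-15,-160,0]
    - [-20,-200,0]
    - [-30,-240,0]
    - [-40,-270,0]
    - [-50,-286,0]
    - [-50,-286,0]
    - [-50,-286,0]
  twist: [0,0.05,0.1,0.15,0.2,0.25,0.3,0.3,0.3,0.3]
  fingers: [-1,-1,-1,-1,-1,-1,-1,-1,-1,-1]

```text
t: 16.75
eef_pos: [528.5, -250.0, 202.4]
ee_rot: [[0.035, -0.999, -0.0], [-0.999, -0.035, 0.0], [-0.0, 0.0, -1.0]]
wrist_force: [0.1, -0.3, -0.2]
finger_gap: 0.275
```

```bash
python3 - <<'E'
from h import *
s,im,d=grab('wrist','w13');print(s['t'],s['finger_gap']*88,s['eef_pos'],s['ee_rot'][:2,1],s['wrist_force'])
C=cloud('wrist',d,s)
m=(C[...,1]<-250)&(C[...,1]>-420)&(C[...,0]>430)&(C[...,0]<620)
k=m&(C[...,2]>10)&(C[...,2]<30);P=C[k][:,:2].astype(np.float32);r=cv2.minAreaRect(P);print(len(P),r,cv2.boxPoints(r).round())
o=m&(im[...,2].astype(int)>im[...,0].astype(int)+50);print('ring',o.sum(),C[o].mean(0))
E
```

```text
16.75 24.241423155112876 [ 528.54416119 -249.9792895   202.4021836 ] [-0.9993968 -0.0347264] [ 0.14349719 -0.34338635 -0.22053459]
1385 ((517.6011962890625, -334.662109375), (129.83709716796875, 104.44978332519531), 3.6974217891693115) [[ 449. -287.]
 [ 456. -391.]
 [ 586. -383.]
 [ 579. -278.]]
ring 3663 [ 523.97170974 -275.74091357  312.5256676 ]
```

View pics/w13.png

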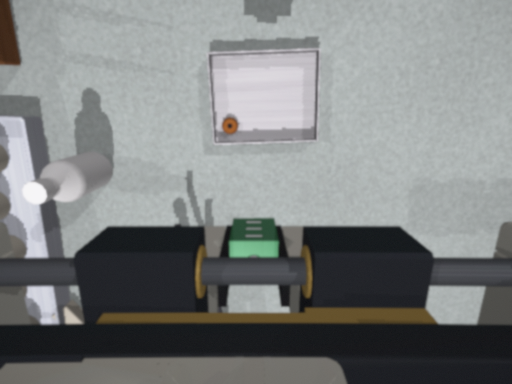

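Request:
step_arm:
  dp:
    - [-8,-40,0]
    - [-16,-80,0]
    - [-20,-97,-20]
    - [-20,-97,-60]
    - [-20,-97,-100]
    - [-20,-97,-140]
    - [-20,-97,-175]
    - [-20,-97,-200]
    - [-20,-97,-210]
    - [-20,-97,-210]
  twist: [0.03,0.03,0.03,0.03,0.03,0.03,0.03,0.03,0.03,0.03]
  fingers: [-1,-1,-1,-1,-1,-1,-1,-1,-1,-1]

```text
t: 17.8
eef_pos: [508.5, -345.8, -8.7]
ee_rot: [[0.067, -0.998, -0.003], [-0.998, -0.067, 0.001], [-0.001, 0.003, -1.0]]
wrist_force: [-0.1, 0.7, -0.4]
finger_gap: 0.274
```

Request:
step_arm:
  dp:
    - [0,0,-2]
    - [0,0,-4]
    - [0,0,-6]
    - [0,0,-7]
    - [0,0,-8]
    - [0,0,-8]
  twist: [0,0,0,0,0,0]
  fingers: [-1,-1,-1,-1,-1,-1]

```text
t: 18.4
eef_pos: [508.8, -346.8, -15.2]
ee_rot: [[0.066, -0.998, 0.0], [-0.998, -0.066, -0.0], [0.0, -0.0, -1.0]]
wrist_force: [-0.3, -0.2, 0.0]
finger_gap: 0.27
```

```bash
python3 - <<'E'
from h import *
s=status.state();print(s['eef_pos'],s['wrist_force'])
_,a,d=grab('side','s14');_,b,e=grab('scene','c14')
cv2.imwrite('pics/s14.png',np.hstack([cv2.resize(a[70:150,235:325],(450,400),interpolation=cv2.INTER_CUBIC),cv2.resize(b[100:180,195:265],(350,400),interpolation=cv2.INTER_CUBIC)]))
E
```

```text
[ 508.75966341 -346.81597401  -15.23404319] [-0.25557465 -0.15721738  0.03582579]
```

View pics/s14.png

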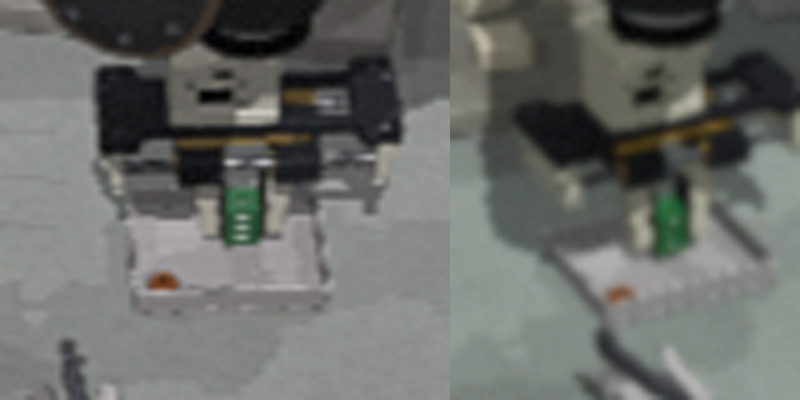

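Request:
step_arm:
  dp:
    - [0,0,-1]
    - [0,0,-2]
    - [0,0,-3]
    - [0,0,-4]
    - [0,0,-5]
    - [0,0,-5]
  twist: [0,0,0,0,0,0]
  fingers: [-1,-1,-1,-1,-1,-1]

```text
t: 19.1
eef_pos: [508.6, -346.7, -20.6]
ee_rot: [[0.066, -0.998, -0.0], [-0.998, -0.066, 0.0], [-0.0, 0.0, -1.0]]
wrist_force: [-0.6, -0.4, -0.6]
finger_gap: 0.273
```

Request:
step_arm:
  dp:
    - [0,0,-1]
    - [0,0,-2]
    - [0,0,-2]
  twist: [0,0,0]
  fingers: [-1,-1,-1]

```text
t: 19.4
eef_pos: [508.7, -346.7, -22.5]
ee_rot: [[0.066, -0.998, -0.0], [-0.998, -0.066, 0.0], [-0.0, 0.0, -1.0]]
wrist_force: [-0.4, 0.3, -1.0]
finger_gap: 0.276
```

Request:
step_arm:
  dp:
    - [0,0,-1]
    - [0,0,-2]
    - [0,0,-2]
  twist: [0,0,0]
  fingers: [-1,-1,-1]

```text
t: 19.7
eef_pos: [508.9, -346.8, -23.7]
ee_rot: [[0.066, -0.998, 0.0], [-0.998, -0.066, -0.0], [0.0, -0.0, -1.0]]
wrist_force: [-1.7, 1.2, 4.9]
finger_gap: 0.266
```

Request:
step_arm:
  dp:
    - [0,0,0]
    - [0,0,0]
    - [0,0,0]
    - [0,0,0]
    - [0,0,0]
    - [0,0,0]
  twist: [0,0,0,0,0,0]
  fingers: [-0.35,-0.25,-0.15,-0.1,-0.1,-0.1]

```text
t: 20.3
eef_pos: [508.8, -346.8, -24.4]
ee_rot: [[0.066, -0.998, -0.0], [-0.998, -0.066, 0.0], [-0.0, 0.0, -1.0]]
wrist_force: [-0.1, -0.1, 0.1]
finger_gap: 0.447
```

Request:
step_arm:
  dp:
    - [0,0,10]
    - [0,0,30]
    - [0,0,70]
    - [0,0,120]
    - [0,0,170]
    - [0,0,200]
    - [0,60,220]
    - [0,90,220]
    - [0,90,220]
  twist: [0,0,0,0,0,0,0,0,0]
  fingers: [-0.1,-0.1,-0.1,-0.1,-0.1,-0.1,-0.1,-0.1,-0.1]

```text
t: 21.2
eef_pos: [509.2, -253.5, 198.3]
ee_rot: [[0.069, -0.998, 0.004], [-0.998, -0.069, 0.0], [0.0, -0.004, -1.0]]
wrist_force: [-0.9, -0.9, 0.2]
finger_gap: 0.45
```

```bash
python3 - <<'E'
from h import *
s,im,d=grab('wrist','w15');print(s['t'],s['finger_gap']*88,s['eef_pos'],s['qpos'])
C=cloud('wrist',d,s)
m=(C[...,1]<-250)&(C[...,1]>-420)&(C[...,0]>430)&(C[...,0]<620)
g=m&(im[...,1].astype(int)>im[...,2].astype(int)+30);print('bead',g.sum(),np.median(C[g],0),C[g].max(0))
E
```

```text
21.2 39.56525232484773 [ 509.22848117 -253.53008524  198.33898726] [-6.78669179e+00  1.03640418e+01 -1.29127872e+01 -3.41597298e-02
 -6.65030393e+01  1.07459658e+01]
bead 413 [ 508.43400699 -348.08384379   33.52654379] [ 520.0766762  -335.99399967   36.76468763]
```

View pics/w15.png

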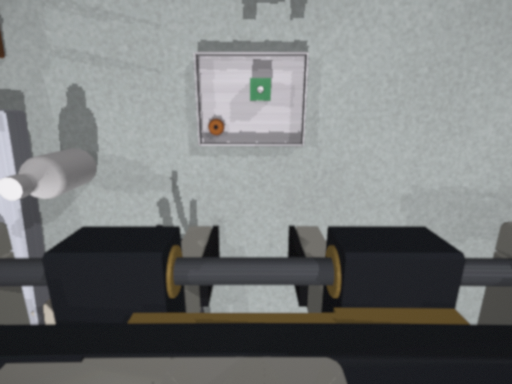

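```bash
python3 - <<'E'
from h import *
for n in ('side','scene'):
    d=np.load(f'pics/{n}0.npy');C=cloud(n,d)
    O=np.array([580.5,35]);c,s_=np.cos(.192),np.sin(.192);q=C[...,:2]-O;X=q@[c,s_];Y=q@[-s_,c]
    k=(X>45)&(X<230)&(Y<-100)&(Y>-330)&(C[...,2]>60)
    print(n,nets.look_for(n,'drip_bottle')[:1],k.sum(),X[k].min(),X[k].max(),Y[k].min(),Y[k].max(),C[k][:,2].max())
E
```

```text
side [{'position': [739.8, -222.2, 64.7], 'score': 0.55}] 210 83.16181269346471 128.35491033852097 -304.72399006829363 -268.84915374313493 118.34140446464403
scene [{'position': [580.6, 41.2, 125.2], 'score': 0.63}] 223 81.7828186053308 127.08496597929415 -310.3011062633514 -268.5313721960282 115.72853927423876
```

Request:
step_arm:
  dp:
    - [30,20,0]
    - [65,40,0]
    - [100,60,0]
    - [130,80,0]
    - [151,90,0]
    - [151,90,-30]
    - [151,90,-70]
    - [151,90,-100]
    - [151,90,-110]
    - [151,90,-110]
  twist: [0.12,0.12,0.12,0.12,0.12,0.12,0.12,0.12,0.12,0.12]
  fingers: [-0.4,-0.6,-0.8,-1,-1,-1,-1,-1,-1,-1]

```text
t: 22.35
eef_pos: [658.7, -167.8, 83.8]
ee_rot: [[0.184, -0.983, -0.004], [-0.983, -0.184, -0.0], [-0.0, 0.004, -1.0]]
wrist_force: [1.0, 0.1, 0.4]
finger_gap: 0.001
```

```bash
python3 - <<'E'
from h import *
s=status.state();print(s['finger_gap'],s['eef_pos'],s['ee_rot'][:2,1])
_,a,d=grab('side','s16');_,b,e=grab('scene','c16')
O=np.array([580.5,35]);c,s_=np.cos(.192),np.sin(.192)
q=s['eef_pos'][:2]-O;print('tcp XY',q@[c,s_],q@[-s_,c])
for n,D in (('side',d),('scene',e)):
  C=cloud(n,D);q=C[...,:2]-O;X=q@[c,s_];Y=q@[-s_,c]
  k=(C[...,2]>s['eef_pos'][2]+26)&(C[...,2]<s['eef_pos'][2]+60)&(Y<-185)&(Y>-240)&(X>-10)&(X<80)
  print(n,k.sum(),X[k].min(),X[k].max(),Y[k].min(),Y[k].max(),C[k][:,2].min())
  k=(C[...,2]>50)&(C[...,2]<78)&(Y<-195)&(Y>-240)&(X>-25)&(X<18); print('tail',k.sum(),X[k].min(),X[k].max(),Y[k].min(),Y[k].max())
cv2.imwrite('pics/s16.png',np.hstack([cv2.resize(a[90:190,215:315],(400,400),interpolation=cv2.INTER_CUBIC),cv2.resize(b[110:210,195:295],(400,400),interpolation=cv2.INTER_CUBIC)]))
E
```

```text
0.0013670126974651318 [ 658.70867666 -167.76786103   83.80700811] [-0.98293714 -0.183902  ]
tcp XY 38.078882199422615 -213.96588817784357
side 78 22.77460035373703 58.11979655541656 -211.61266540292345 -197.36955373877728 113.44801117192821
tail 17 -4.948532282003807 2.959667062295995 -221.2425452817532 -195.3202589350235
scene 98 24.684832504874095 59.05906952017848 -227.0824527834364 -198.41320901744197 115.6294096211335
tail 26 -4.10146525968123 4.8683209324923675 -219.46656820974695 -196.8047473073166
```

View pics/s16.png

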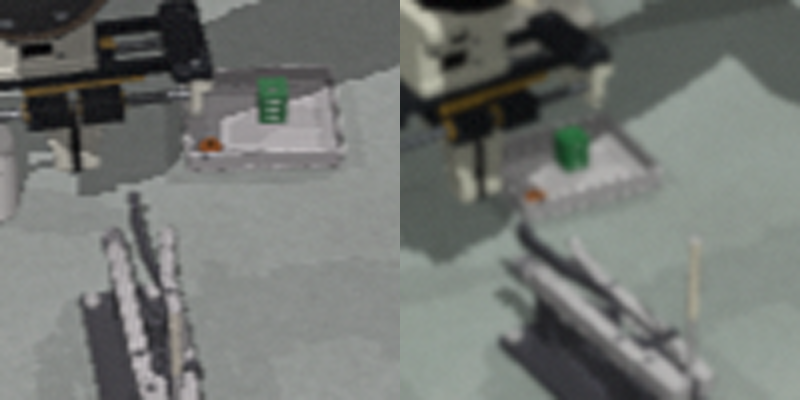

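Request:
step_arm:
  dp:
    - [-1,3,-25]
    - [-1,3,-50]
    - [-1,3,-65]
    - [-1,3,-71]
    - [-1,3,-71]
  twist: [0,0,0,0,0]
  fingers: [-1,-1,-1,-1,-1]

```text
t: 22.95
eef_pos: [659.1, -163.9, 15.0]
ee_rot: [[0.185, -0.983, 0.0], [-0.983, -0.185, -0.0], [0.0, -0.0, -1.0]]
wrist_force: [-0.0, -0.3, -0.2]
finger_gap: 0.002
```

Request:
step_arm:
  dp:
    - [-4,-1,0]
    - [-8,-2,0]
    - [-12,-2,0]
    - [-16,-3,0]
    - [-18,-4,0]
    - [-20,-4,0]
    - [-22,-4,0]
  twist: [0,0,0,0,0,0,0]
  fingers: [-1,-1,-1,-1,-1,-1,-1]

```text
t: 23.65
eef_pos: [636.9, -167.9, 14.8]
ee_rot: [[0.185, -0.983, 0.001], [-0.983, -0.185, -0.0], [0.0, -0.001, -1.0]]
wrist_force: [1.4, -0.5, 0.8]
finger_gap: 0.004
```

Request:
step_arm:
  dp:
    - [-2,0,0]
    - [-4,-1,0]
    - [-6,-1,0]
    - [-8,-2,0]
  twist: [0,0,0,0]
  fingers: [-1,-1,-1,-1]

```text
t: 24.05
eef_pos: [628.7, -169.7, 14.7]
ee_rot: [[0.185, -0.983, 0.0], [-0.983, -0.185, 0.0], [-0.0, -0.0, -1.0]]
wrist_force: [0.6, 1.1, -0.2]
finger_gap: 0.002
```

Request:
step_arm:
  dp:
    - [-2,0,0]
    - [-4,-1,0]
    - [-6,-1,0]
    - [-8,-2,0]
  twist: [0,0,0,0]
  fingers: [-1,-1,-1,-1]

```text
t: 24.45
eef_pos: [620.1, -171.7, 14.4]
ee_rot: [[0.185, -0.983, -0.001], [-0.983, -0.185, 0.0], [-0.0, 0.001, -1.0]]
wrist_force: [0.1, 0.0, -0.5]
finger_gap: 0.005
```

Request:
step_arm:
  dp:
    - [-2,0,0]
    - [-4,-1,0]
    - [-6,-1,0]
    - [-8,-2,0]
  twist: [0,0,0,0]
  fingers: [-1,-1,-1,-1]

```text
t: 24.85
eef_pos: [612.5, -173.8, 14.6]
ee_rot: [[0.185, -0.983, -0.0], [-0.983, -0.185, 0.0], [-0.0, 0.0, -1.0]]
wrist_force: [-0.4, -0.1, -0.8]
finger_gap: -0.0
```

```bash
python3 - <<'E'
from h import *
s,im,d=grab('wrist','w17');print(s['t'],s['eef_pos'])
E
```

```text
24.85 [ 612.50871051 -173.76383901   14.62143397]
```

```bash
python3 - <<'E'
from h import *
_,a,d=grab('side','s17');_,b,e=grab('scene','c17')
cv2.imwrite('pics/s17.png',np.hstack([cv2.resize(a[90:190,215:315],(400,400),interpolation=cv2.INTER_CUBIC),cv2.resize(b[110:210,195:295],(400,400),interpolation=cv2.INTER_CUBIC)]))
E
```

View pics/s17.png

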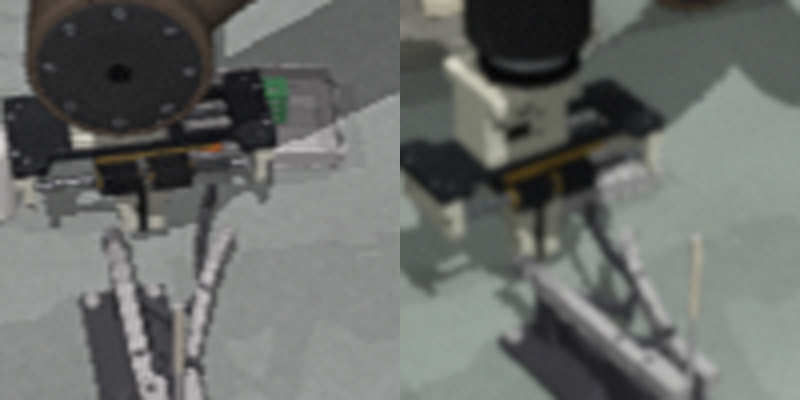

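Request:
step_arm:
  dp:
    - [8,2,0]
    - [16,4,0]
    - [20,4,20]
    - [20,4,60]
    - [20,4,110]
    - [20,4,160]
    - [20,4,200]
    - [20,4,230]
    - [20,4,230]
  twist: [0,0,0,0,0,0,0,0,0]
  fingers: [-1,-1,-1,-1,-1,-1,-1,-1,-1]

```text
t: 25.9
eef_pos: [635.9, -170.1, 250.7]
ee_rot: [[0.186, -0.983, 0.009], [-0.983, -0.186, -0.001], [0.003, -0.009, -1.0]]
wrist_force: [0.3, -0.5, 1.3]
finger_gap: 0.007
```

Request:
step_arm:
  dp:
    - [-10,30,0]
    - [-20,60,0]
    - [-30,90,0]
    - [-40,120,0]
    - [-50,150,0]
    - [-50,150,0]
    - [-50,150,0]
  twist: [0,0,0,0,0,0,0]
  fingers: [-1,-1,-1,-1,-1,-1,-1]

```text
t: 26.6
eef_pos: [583.0, -18.9, 244.5]
ee_rot: [[0.187, -0.982, -0.0], [-0.982, -0.187, -0.0], [0.0, 0.0, -1.0]]
wrist_force: [-0.5, -0.2, -1.0]
finger_gap: 0.005
```

```bash
python3 - <<'E'
from h import *
s,im,d=grab('wrist','w18');print(s['t'],s['eef_pos'],s['wrist_force'])
C=cloud('wrist',d,s)
O=np.array([580.5,35]);c,n=np.cos(.192),np.sin(.192)
for v in range(0,226,12):
  P=C[v]; q=P[:,:2]-O; X=q@[c,n];Y=q@[-n,c]
  m=(P[:,2]>50)&(P[:,2]<80)&(abs(X)<60)&(Y>-240)
  if m.any(): print(v,[(round(np.median(Y[g])),round(X[g].min(),1),round(X[g].max(),1)) for g in np.split(np.where(m)[0],np.where(np.diff(np.where(m)[0])>2)[0]+1)])
for k in ('side','scene'):
  _,a,d=grab(k,k+'18');C=cloud(k,d)
  g=(np.hypot(C[...,0]-579,C[...,1]-36)<20)&(C[...,2]>90)&(C[...,2]<200)
  for z0,z1 in ((90,130),(150,190)):
    h=g&(C[...,2]>z0)&(C[...,2]<z1);print(k,'rod',C[h].mean(0) if h.any() else None,C[h][:,2].max() if h.any() else '')
E
```

```text
26.6 [583.04786571 -18.85361496 244.5013307 ] [-0.53453122 -0.23909982 -0.96201623]
24 [(-213, np.float64(-59.8), np.float64(-59.8))]
36 [(-202, np.float64(-59.7), np.float64(-54.5))]
48 [(-190, np.float64(-57.9), np.float64(-51.3))]
60 [(-178, np.float64(8.4), np.float64(24.4)), (-178, np.float64(-55.3), np.float64(-47.2))]
72 [(-166, np.float64(12.1), np.float64(18.9)), (-165, np.float64(-50.9), np.float64(-43.4))]
84 [(-153, np.float64(9.8), np.float64(21.1)), (-153, np.float64(-47.9), np.float64(-41.5)), (-152, np.float64(-59.9), np.float64(-53.3))]
96 [(-140, np.float64(9.6), np.float64(20.4)), (-139, np.float64(-55.9), np.float64(-40.2))]
108 [(-126, np.float64(4.8), np.float64(20.8)), (-126, np.float64(-50.5), np.float64(-39.3))]
120 [(-113, np.float64(9.4), np.float64(20.1)), (-113, np.float64(-6.0), np.float64(2.4)), (-112, np.float64(-45.1), np.float64(-32.3))]
132 [(-99, np.float64(9.2), np.float64(20.5)), (-98, np.float64(-18.0), np.float64(-8.3)), (-99, np.float64(-40.6), np.float64(-30.9))]
144 [(-85, np.float64(8.8), np.float64(19.7)), (-84, np.float64(-34.8), np.float64(-25.8))]
156 [(-70, np.float64(8.5), np.float64(20.0)), (-70, np.float64(-31.5), np.float64(-20.9))]
168 [(-55, np.float64(-0.5), np.float64(19.1)), (-55, np.float64(-26.7), np.float64(-5.5))]
180 [(-40, np.float64(-21.8), np.float64(23.4))]
192 [(-24, np.float64(1.0), np.float64(22.5)), (-24, np.float64(-23.1), np.float64(-10.4))]
204 [(-8, np.float64(-5.1), np.float64(18.0)), (-8, np.float64(-23.3), np.float64(-9.1))]
216 [(8, np.float64(2.6), np.float64(15.6))]
side rod [580.01844947  39.04865009 111.60615395] 128.54557479743107
side rod [579.62131766  38.79150996 168.56519245] 185.25386059526647
scene rod [581.60530951  36.44394656 108.98339786] 128.69200215749834
scene rod [581.47311016  36.52857597 168.07568158] 184.73347057707917
```

View pics/w18.png

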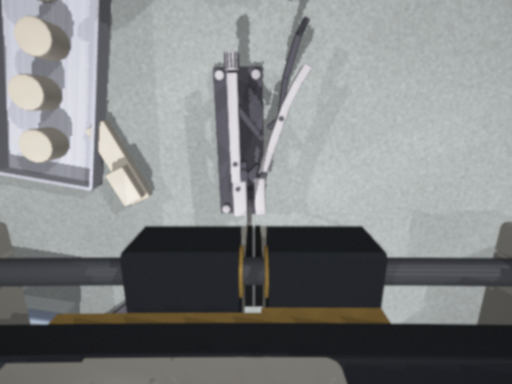

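View pics/side18.png

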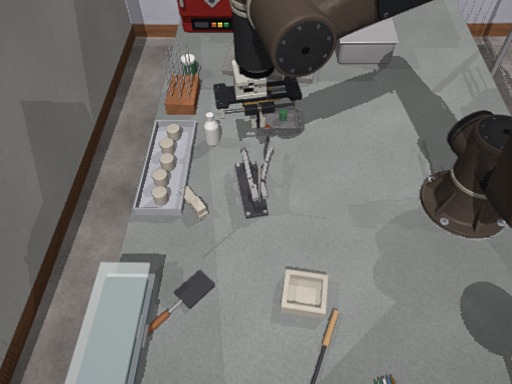

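```bash
python3 -c "
from bench import order; print(order.hand_in())"
```

```text
the job is handed in; nothing more can be done
None
```

The job is done and handed in at about 27 s. The hand-in gives no verdict, so I can only report my own checks.

I locked the pliers on the mandrel and drew the bead straight up off it. I set the bead upright in the tray, and the wrist read about 5 N as it touched down. Then I pulled the release lever until the pliers sprang open, and backed the arm away.

**Last checks**
- **Pliers:** the moving handle's outer face is back at x about −42 mm at the grip point, the same as at the start.
- **Mandrel:** it stands upright in its socket, with its top at 185 mm.
- **Bead and ring bead:** both were in the tray just after I let the bead go, with its top at about 33 mm. The last side picture, after the release, still shows the bead there.
- **Bystanders:** I saw nothing else disturbed in the last side picture.

**What disagreed**
- **Missed first squeeze:** the first attempt closed above the handles without moving them. All three cameras showed the fingertips about 32 mm higher than the reported TCP. I corrected for this and repeated the squeeze, which locked at 43 mm over the handles and held after I opened the fingers.
- **Lever step not read directly:** I inferred it from the pliers springing open. The wrist force in those moves stayed around 1 N, below the 2 to 4 N stated for the lever.

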